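# Charge the grinding jar with ore chips

### The arm

A 7-joint arm with a two-finger parallel gripper is mounted at the origin on a cart in front of the work surface, level with it; the furniture and walls round the work are solid. World frame = base frame: x ahead of the robot, y to its left, z up, the work surface at z = 0. Lengths are in m, angles in rad, forces in N, time in s.
With the tool pointing down it reaches from about 0.4 to 0.85 m from the base axis. Payload 4.5 kg.
Tool frame: the origin (TCP) lies midway between the tips of the shut fingers; the grasp point (between the pads) lies 19 mm behind it; z points along the fingers, y is the direction in which the jaws open and shut (so a half turn about z gives the same grasp; the last joint's range is limited). The gripper opens to 88 mm and grips with 3 to 60 N. Pads are 18 mm wide; open, the fingers measure 123 mm over their backs; the gripper's body (75 mm by 187 mm) begins 45 mm behind the grasp point.
Start: joints at [-1.088, 0.689, -0.195, 1.565, 0.157, 0.902, -0.215], TCP at [0.271, 0.563, 0.239] pointing down, gripper open.
Joint ranges: [-3.01, 3.01], [-0.46, 2.08], [-1.47, 1.51], [0.13, 2.56], [-1, 4.14], [0.04, 2.09], [-2.66, 2.66]. Speed limits (rad/s): [2.57, 2.57, 3.14, 3.14, 3.14, 3.14, 3.14].

### API

Orientations are given as a unit quaternion [x, y, z, w].
In Python, from plant import get_state, snapshot, finish_job, find_in gives the robot as it stands.
- The arm moves only by the shell command python3 -m creep 'ROWS' [OPENING] [FORCE]. ROWS is JSON, one flat list of numbers, 6 for each row, row after row: the shift along the tool's x, y, z in mm, then the turn, a rotation vector about the tool's x, y, z in degrees. In form: [tx, ty, tz, wx, wy, wz, tx, ty, tz, wx, wy, wz, ...]. A call has 1 to 5 rows; each row shifts and turns the pose as measured when the row begins, along the tool's axes as they then stand; what a row does not reach is not made up. A row lasts 1/12 s, in which the tool goes at most 41.7 mm and 7.16 degrees, less where a joint would pass 70% of its speed; a pose out of reach is approached as far as the arm can. A call is refused whole if a number of a shift passes 41.7 or a number of a turn 7.16, either way. A call with a gripper value outside its range is refused whole. OPENING is the finger opening in mm, from 0 to 88.1, set as the call begins (- or left out, the last holds). The fingers move at their own pace and stop on an object; FORCE is the grip in N (left out, the last holds). Time passes only in rows, so rows that do not move let the fingers close. It gives the time, the measured TCP pose, the force and the opening at its end, in the units of the state.
- get_state(): the state, without advancing time (a new reading comes with each control period).
- snapshot(name): name is "side" or "top"; returns a dict with "color" (420x560x3 uint8, red, green, blue), "intrinsics" (3x3 intrinsics, pixels), "extrinsics" (4x4, takes a point from world to camera coordinates). Camera axes: x right, y down, z forward; pixel columns grow to the right and rows downward; lengths in m; the calibration is good to about 2 mm. A picture is of the moment at which its call begins. There is no depth.
- finish_job(): hands the job in, once; it reports no verdict.
Trained networks look in the newest picture that a camera, given by its name, has taken for a name from the list of things; names that differ only in an ending like _2 or _b are one class to them, and where a whole thing is asked for, a point or a joint stands for the part that bears it (a point fixed in the world has none). Each returns a list of dicts, best first, with "score" (0 to 1); they miss things now and then, are a little off and sometimes report something else, mostly with a low value. They report only what shows in the picture. A call takes as long as a camera call.
- find_in(thing, camera): "xy" ([column, row] in pixels, amid what is visible of it).
The state is a dict: "clock": time; "q": joint angles; "qd": joint speeds; "joint_torque": joint torques, N m; "tool_pos": TCP position; "eef_rot": TCP orientation; "contact_force": force on the tool from outside, world axes, zero at the start; "moment": the same for the moment, N m; "opening": opening from 0.0 (shut) to 1.0 (fully open).
Only numpy, scipy, OpenCV 4.12 (cv2) and the standard library are available. Lean on these libraries where they do the work, as an engineer would, in place of code of your own. Each camera call takes 0.05 s, during which the arm holds its last target.

### The job

Use the hand scoop to scoop all four ore chips out of the enamel pan and tip them into the steel grinding jar, without touching the chips with your fingers. Then lay the scoop down flat on the bench beside the pan and close the jar: set the lid on it gently, fully home with its flange flush on the rim. Keep the jar upright and leave the glassware and the wash bottle where they are.

Things in the scene. Friction and masses are not known exactly. Their poses are not given: they have to be found in the camera images.
- pan: White enamel pan with blue rim, fixed. Origin: on the bench under it; x points to its far end. Flat inner floor, 3 mm above the bench, x = -62 to +52, y = -39 to +39 mm; at both ends it curves up (corner radius about 14 mm) into steep walls of 2.5 mm sheet; rolled rim at 42 mm height, inner rim x = -83 to +73, y = -43 to +43 mm. The chips start on the far half of the floor.
- scoop: Loose hand scoop, 0.16 kg, lying flat: steel bowl, black handle. Origin: middle of the bowl's underside; x out of its open front, z up. Flat floor 2 mm thick, x = -40 to the thin lip at +46 mm, 68 mm wide (63 inside); sides 30 mm high at the back, falling to nothing at the lip; back wall 34 mm. Handle 18 mm wide (y), 22 deep, rises backward at 40 degrees from (-49,0,29) to (-120,0,88) mm.
- scoop_grip (a point): Middle of the scoop's handle, at (-86,0,60) mm in the scoop's frame, where it is gripped across its 18 mm width; axes as the scoop's.
- scoop_lip (a point): Middle of the scoop's front lip, on its underside, at (46, 0, 0) mm in the scoop's frame; axes as the scoop's.
- jar: Loose upright cylindrical steel grinding jar, 0.9 kg, outside diameter 104 mm, 75 mm high, bore 92 mm, inner floor 8 mm up. Origin: centre of its underside, z up. Starts empty and open.
- jar_rim (a point): Centre of the jar's mouth, at rim height (75 mm above the jar's underside).
- lid: Loose lid, 0.3 kg, upright on the bench: steel flange 104 mm across, 8 mm thick; below it a red spigot 88 mm across, 10 mm deep, that enters the jar's mouth (2 mm clearance all round, 3 mm chamfer); above it a black round knob. Origin: centre of the spigot's underside, z up. Closed, it is 65 mm above the jar's origin.
- lid_knob (a point): Middle of the lid's black knob (32 mm across, 24 mm tall on a thinner neck), 41 mm above the lid's origin; the knob's top is 53 mm above it.
- beaker: Glass beaker, 73 mm across, 95 mm high, behind the work; leave it alone. Origin: centre of its underside.
- flask: Conical flask with pink contents, 64 mm across, 107 mm high, behind the work; leave it alone. Origin: centre of its underside.
- wash_bottle: White wash bottle with bent spout, 188 mm high, behind the pan; leave it alone. Origin: under its base.
- chip1: A rust-brown angular chip of ore, about 29 x 23 x 20 mm, 22 g, loose in the pan. Origin: its middle.
- chip2: A dark grey angular chip of ore, about 26 x 24 x 21 mm, 22 g, loose in the pan. Origin: its middle.
- chip3: A tan-brown angular chip of ore, about 28 x 22 x 19 mm, 22 g, loose in the pan. Origin: its middle.
- chip4: A blackish angular chip of ore, about 25 x 23 x 22 mm, 22 g, loose in the pan. Origin: its middle.

How it is judged:
On the way:
1. all four chips lie in the jar (horizontal distance between each of chip1, chip2, chip3, chip4 and jar below 0.046 m and z of chip1 in the frame of jar between 0.003 and 0.062 m and z of chip2 in the frame of jar between 0.003 and 0.062 m and z of chip3 in the frame of jar between 0.003 and 0.062 m and z of chip4 in the frame of jar between 0.003 and 0.062 m), for 0.2 s.
At the end, for the whole second after the job is handed in: All four chips lie inside the jar; the lid is on it, centred within 3 mm, flange on the rim within 2 mm and square within 3 degrees; the jar stands upright within 5 degrees; the scoop lies flat on the bench (within 7 degrees), its middle over 80 mm from the pan's; all at rest (all of step 1 and horizontal distance between lid and jar below 0.003 m and z of lid in the frame of jar between 0.062 and 0.067 m and angle between the z axis of lid and the z axis of jar, either way round below 0.052 rad and angle between jar's own z axis and vertical below 0.087 rad and height (world z) of scoop below 0.006 m and angle between scoop's own z axis and vertical below 0.12 rad and horizontal distance between scoop and pan above 0.08 m and linear speed of each of scoop, lid, jar, chip1, chip2, chip3, chip4 below 0.02 m/s); the robot touches nothing.
It fails at once if the fingers touch an ore chip (contact force between the fingers and chip1 above 0.5 N or contact force between the fingers and chip2 above 0.5 N or contact force between the fingers and chip3 above 0.5 N or contact force between the fingers and chip4 above 0.5 N).
It fails at once if the beaker, the flask or the wash bottle is moved more than 25 mm (distance of any of beaker, flask, wash_bottle from where it was at the start of the episode above 0.025 m).
It fails at once if the jar is tipped more than 20 degrees (angle between jar's own z axis and vertical above 0.35 rad).
It fails at once if the lid is rammed or dropped on the jar: more than 120 N between them (contact force between lid and jar above 120 N).
It also fails if it takes over 72 s, if anything falls off the work surface, if the arm or the gripper's body presses on something with over 40 N, if the wrist force passes 120 N, or if a joint passes its speed limit or range.

## Working session

There is one attempt and no reset: what is moved stays moved. The work goes in short steps, Python scripts to look and compute and a shell command to move; the robot and the scene stay as the last step left them, time stands still between calls to the robot, and variables do not carry over. Pictures are saved under pics/ and viewed, and the job is handed in when it is done.

```bash
ls; mkdir -p pics
python3 - <<'E'
from plant import *
import cv2,json
s=get_state();print(s)
for n in("side","top"):
    p=snapshot(n);cv2.imwrite(f"pics/{n}0.png",p["color"][:,:,::-1]);print(n,p["intrinsics"].tolist(),p["extrinsics"].tolist())
E
```

```text
pics
{'clock': 0.0, 'q': array([-1.08820376,  0.69001646, -0.19448035,  1.5663564 ,  0.15729702,
        0.90249731, -0.21508151]), 'qd': array([-0.00185193, -0.00033638, -0.00028613, -0.0015107 , -0.00140689,
       -0.00089869, -0.00265849]), 'joint_torque': array([ 2.77727295e-04, -5.27557433e+01, -1.26653686e+00, -1.53432798e+01,
       -5.25751279e-02,  6.57749290e-03,  1.72656482e-04]), 'tool_pos': array([0.27095548, 0.56249739, 0.23788562]), 'eef_rot': array([ 2.22480378e-01,  9.74936711e-01, -9.34409053e-04, -1.34772385e-04]), 'contact_force': array([ 0.26441617, -0.19905627, -0.34395736]), 'moment': array([ 0.00046181, -0.06102568, -0.0367392 ]), 'opening': 0.9974962493935552}
side [[543.8908793480522, 0.0, 288.8001821447265], [0.0, 543.8908793480522, 207.50630141558108], [0.0, 0.0, 1.0]] [[0.9281549025047697, -0.3719904026032899, -0.012313298802663028, -0.5186236886659333], [-0.3294806067736902, -0.8058006227050978, -0.49206492072501756, 0.3278759356229079], [0.17312136412471546, 0.4607694616824331, -0.8704714219688541, 1.0418664261887098], [0.0, 0.0, 0.0, 1.0]]
top [[425.5626891845497, 0.0, 279.6723320204446], [0.0, 425.5626891845497, 205.4977185956412], [0.0, 0.0, 1.0]] [[-0.011943805165271803, -0.9999226480910381, 0.003470353408461456, 0.13931450990077004], [-0.9946799577508952, 0.011525906645949314, -0.10236666998914343, 0.5910059022651359], [0.10231875276239137, -0.004674538543477136, -0.9947406805406896, 0.917315802297161], [0.0, 0.0, 0.0, 1.0]]
```

View pics/side0.png

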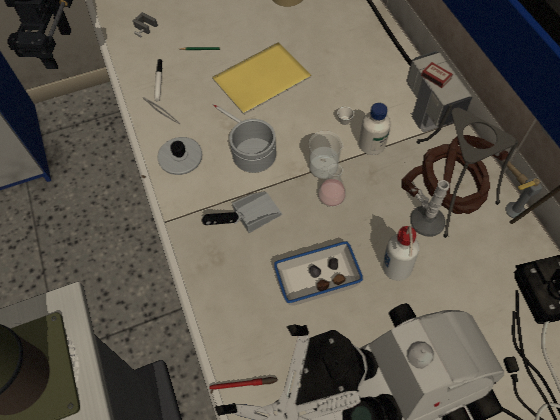

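View pics/top0.png

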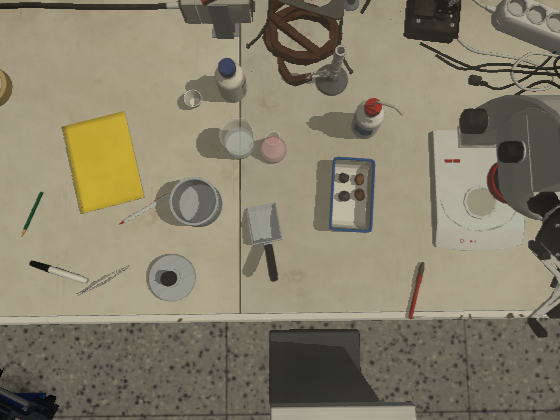

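```bash
cat > h.py <<'E'
from plant import *
import numpy as np,cv2
from scipy.spatial.transform import Rotation as R
from scipy.optimize import least_squares
def pic(n,name=None,crop=None,scale=1):
    p=snapshot(n)
    if name:
        im=p["color"][:,:,::-1]
        if crop: im=im[crop[1]:crop[3],crop[0]:crop[2]]
        cv2.imwrite("pics/"+name,cv2.resize(im,None,fx=scale,fy=scale,interpolation=cv2.INTER_CUBIC))
    return p
def proj(p,X):
    X=np.atleast_2d(X);c=X@p["extrinsics"][:3,:3].T+p["extrinsics"][:3,3];u=c@p["intrinsics"].T
    return u[:,:2]/u[:,2:]
def onz(p,uv,z):
    d=np.linalg.inv(p["intrinsics"])@[uv[0],uv[1],1];E=p["extrinsics"]
    d=E[:3,:3].T@d;o=-E[:3,:3].T@E[:3,3];return o+d*(z-o[2])/d[2]
def tri(ps,uvs):
    return least_squares(lambda X:np.concatenate([proj(p,X)[0]-u for p,u in zip(ps,uvs)]),[.55,.1,.05]).x
E
python3 - <<'E'
from h import *
s=pic("side","s1.png",(150,100,450,320),2.6);t=pic("top","t1.png",(140,110,400,310),3)
for n in "pan scoop scoop_grip scoop_lip jar jar_rim lid lid_knob beaker flask wash_bottle chip1 chip2 chip3 chip4".split():
    a=find_in(n,"side")[:1];b=find_in(n,"top")[:1]
    if a and b:print(n,a[0]['xy'],round(a[0]['score'],2),b[0]['xy'],round(b[0]['score'],2),tri([s,t],[a[0]['xy'],b[0]['xy']]).round(4))
    else:print(n,a,b)
E
```

```text
pan [307.8, 276.7] 0.74 [352.2, 201.5] 0.68 [ 0.5941 -0.0283  0.032 ]
scoop [250.4, 213.0] 0.75 [268.5, 228.8] 0.84 [0.5369 0.1585 0.0249]
scoop_grip [248.7, 212.9] 0.7 [268.1, 226.7] 0.6 [0.5375 0.1599 0.0243]
scoop_lip [251.2, 212.6] 0.89 [266.3, 226.5] 0.61 [0.5412 0.1638 0.0155]
jar [253.8, 144.3] 0.97 [266.8, 227.6] 0.61 [0.5427 0.1534 0.2739]
jar_rim [255.7, 146.1] 0.64 [194.3, 203.2] 0.95 [0.6027 0.3231 0.0247]
lid [176.6, 153.6] 0.93 [171.6, 278.0] 0.97 [0.4316 0.3727 0.0236]
lid_knob [175.7, 157.8] 0.97 [170.5, 278.9] 0.69 [ 0.4273  0.382  -0.0035]
beaker [322.3, 150.5] 0.64 [236.0, 134.6] 0.72 [0.7385 0.2266 0.0652]
flask [332.3, 187.2] 0.87 [274.4, 149.2] 0.85 [0.7186 0.1425 0.0418]
wash_bottle [397.0, 254.3] 0.72 [366.6, 114.1] 0.88 [ 0.7795 -0.0606  0.0589]
chip1 [332.6, 265.6] 0.59 [354.7, 195.4] 0.42 [ 0.6263 -0.033   0.0569]
chip2 [332.6, 265.6] 0.59 [354.7, 195.4] 0.42 [ 0.6263 -0.033   0.0569]
chip3 [332.6, 265.6] 0.59 [354.7, 195.4] 0.42 [ 0.6263 -0.033   0.0569]
chip4 [332.6, 265.6] 0.59 [354.7, 195.4] 0.42 [ 0.6263 -0.033   0.0569]
```

View pics/s1.png

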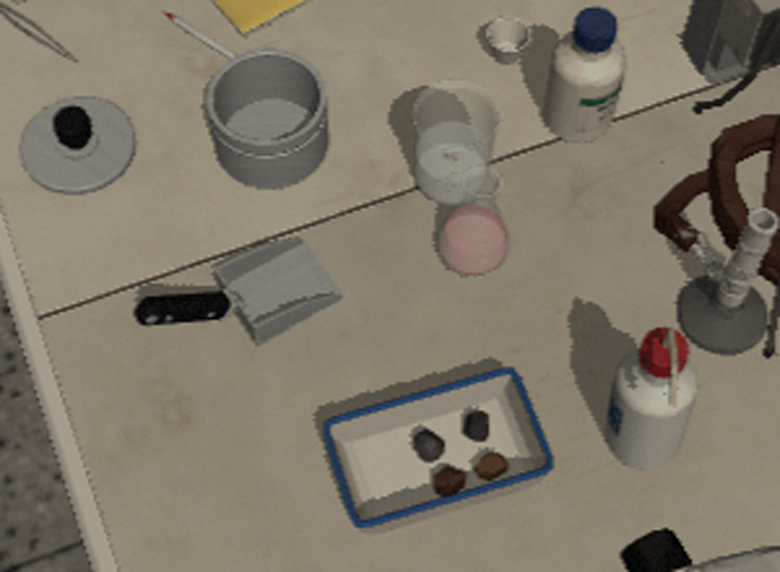

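View pics/t1.png

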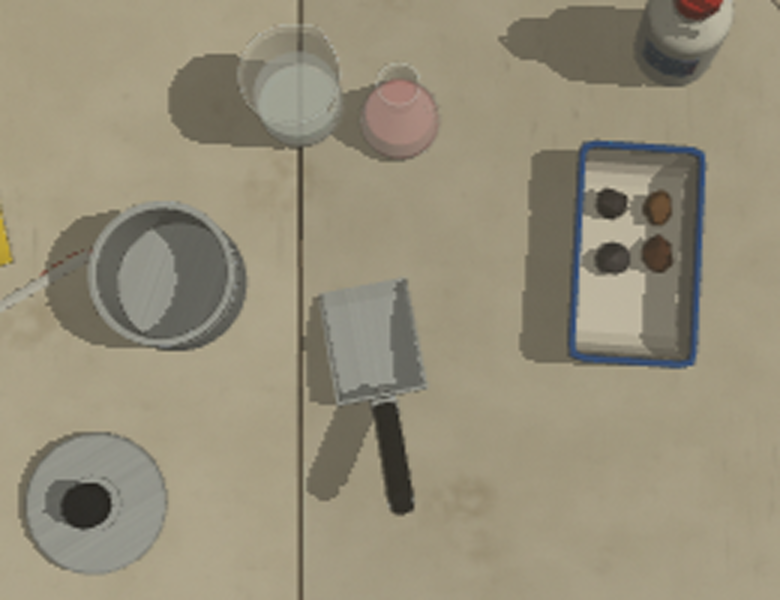

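```bash
cat > fit0.py <<'E'
from h import *
s=pic("side");t=pic("top")
T=lambda u:np.array(u)/3+[140,110]-0.33; S=lambda u:np.array(u)/2.6+[150,100]-0.3
def fit(name,pts,x0,yaw=True):
    # pts: (local, topuv, sideuv)
    def f(v):
        r=R.from_euler('z',v[2] if yaw else 0);o=[]
        for l,a,b in pts:
            w=r.apply(np.array(l)/1000)+[v[0],v[1],0]
            if a: o.append(proj(t,w)[0]-T(a))
            if b: o.append(proj(s,w)[0]-S(b))
        return np.concatenate(o)
    q=least_squares(f,x0,loss='soft_l1');print(name,q.x.round(4),np.round(f(q.x),1).tolist())
fit("pan",[((76,46,41),(583,143),(515,369)),((76,-46,41),(703,150),(551,465)),((-86,-46,41),(692,366),(362,525)),((-86,46,41),(571,357),(325,423))],[.6,-.03,0])
fit("scoop",[((46,33,0),(320,295),(300,238)),((46,-33,0),(405,280),(340,295)),((-42,34,32),(338,403),(217,275)),((-42,-34,32),(425,385),(260,342)),((-120,0,88),(402,510),(138,312)),((-49,0,29),(385,405),(228,300))],[.54,.16,0])
fit("jar",[((0,0,75),(165,275),(267,92))],[.6,.32,0],False)
fit("lid",[((0,0,18),(95,503),(77,144)),((0,0,50),(87,505),(73,125))],[.43,.38,0],False)
for n,a,b in [("c1 dark far",(610,204),(477,425)),("c2 brown far",(658,208),(491,466)),("c3 grey near",(612,258),(429,445)),("c4 brown near",(657,254),(449,480))]:
    print(n,tri([t,s],[T(a),S(b)]).round(4))
E
python3 fit0.py
```

```text
pan [ 0.6197 -0.0278 -0.0736] [-1.1, -0.4, 1.0, -1.8, 0.2, -0.2, 3.4, 0.6, 1.0, 0.5, -1.0, 1.3, -0.7, 0.9, -0.4, -0.5]
scoop [0.5518 0.1684 0.1891] [-0.3, 0.0, 2.6, 0.7, -0.5, -0.7, 2.7, -0.0, -0.2, 1.7, -0.7, -2.6, 1.1, 1.5, -1.4, -5.3, 0.4, -0.1, 1.9, -0.4, -0.0, 1.1, 0.2, 1.4]
jar [0.5987 0.3148 0.    ] [-1.0, 0.1, 0.5, 1.4]
lid [0.4352 0.3718 0.    ] [1.0, 0.7, 1.3, -0.6, -0.0, 1.0, 0.2, -1.3]
c1 dark far [ 0.6551 -0.0129  0.0129]
c2 brown far [ 0.6512 -0.0493  0.0129]
c3 grey near [ 0.6134 -0.0135  0.0107]
c4 brown near [ 0.6158 -0.0475  0.0125]
```

```bash
cat >> h.py <<'E'
def now():
    s=get_state();return np.array(s["tool_pos"]),R.from_quat(s["eef_rot"]),s
def plan(P,Rt,n=None,v=34.,w=6.5,lim=5,dec=0):
    p,r,s=now();P=np.array(P)
    rv=(r.inv()*Rt).as_rotvec()
    d=np.linalg.norm(P-p)*1000;a=np.degrees(np.linalg.norm(rv))
    if n is None:n=max(1,int(np.ceil(max(d/v,a/w))))
    out=[]
    for i in range(min(n,lim)):
        c=r*R.from_rotvec(rv*i/n)
        t=c.inv().apply((P-p)/n)*1000
        out+=[*t,*np.degrees(rv/n)]
    print("t=%.2f n=%d d=%.1f a=%.1f"%(s["clock"],n,d,a));print(str([ (int(round(x)) if dec==0 else float(round(x,dec))) for x in out]).replace(" ",""))
def down(yaw): # tool y at world angle yaw, pointing down
    y=np.array([np.cos(yaw),np.sin(yaw),0]);z=np.array([0,0,-1.]);return R.from_matrix(np.c_[np.cross(y,z),y,z])
E
cat > panfit.py <<'E'
from h import *
s=pic("side");t=pic("top");M=[]
for p in(s,t):
    c=p["color"].astype(int);M.append(((c[:,:,2]-c[:,:,0]>35)&(c[:,:,2]>60)).astype(np.uint8))
from scipy.ndimage import gaussian_filter
# use rim centreline distance
def f(v,z=.041):
    r=R.from_euler('z',v[2]);o=[]
    for p,m in zip((s,t),M):
        w=np.array([[76,46,0],[76,-46,0],[-86,-46,0],[-86,46,0]])/1000.
        i=np.array([[72,42,0],[72,-42,0],[-82,-42,0],[-82,42,0]])/1000.
        U=[proj(p,r.apply(q)+[v[0],v[1],z]) for q in(w,i)]
        im=np.zeros(m.shape,np.uint8)
        k=8
        img=np.zeros((420*4,560*4),np.uint8)
        cv2.fillPoly(img,[np.round(U[0]*4).astype(int)],255);cv2.fillPoly(img,[np.round(U[1]*4).astype(int)],0)
        im=cv2.resize(img,(560,420),interpolation=cv2.INTER_AREA)/255.
        roi=cv2.dilate((im>0).astype(np.uint8),np.ones((15,15)))
        o.append(np.abs(gaussian_filter(im,1)-gaussian_filter((m*roi).astype(float),1)).sum())
    return sum(o)
from scipy.optimize import minimize
q=minimize(f,[.62,-.028,-.06],method='Nelder-Mead',options=dict(initial_simplex=[[.62,-.028,-.06],[.626,-.028,-.06],[.62,-.022,-.06],[.62,-.028,-.03]]))
print(q.x,q.fun)
E
python3 panfit.py
python3 - <<'E'
from h import *
g=np.array([.552,.168])+R.from_euler('z',.19).apply([-.086,0,0])[:2];print(g)
plan([g[0],g[1],.17],down(np.pi/2+.19))
E
```

```text
[ 0.61809856 -0.02902004 -0.08245504] 250.4159947613806
[0.46754764 0.15175814]
t=1.90 n=14 d=461.0 a=36.6
[-25,-20,5,0,0,-3,-24,-22,5,0,0,-3,-23,-23,5,0,0,-3,-22,-24,5,0,0,-3,-21,-25,5,0,0,-3]
```

```bash
python3 -m creep '[-25,-20,5,0,0,-3,-24,-22,5,0,0,-3,-23,-23,5,0,0,-3,-22,-24,5,0,0,-3,-21,-25,5,0,0,-3]' 70 60
cat > a.py <<'E'
from h import *
print(get_state()['q'].round(3))
g=[.4675,.1518]
plan([g[0],g[1],.17],down(np.pi/2+.19))
E
python3 a.py
```

```text
clock: 2.32
tool_pos: [0.3377, 0.4234, 0.2131]
eef_rot: [0.08, 0.997, 0.007, -0.001]
contact_force: [1.3, 1.1, -0.4]
opening: 0.796
[-0.796  0.619 -0.295  1.852  0.254  0.696  0.177]
t=2.32 n=9 d=304.1 a=20.1
[-19,-28,4,0,0,-2,-18,-28,4,0,0,-2,-17,-29,4,0,0,-2,-16,-30,4,0,0,-2,-15,-30,5,0,0,-2]
```

```bash
python3 -m creep '[-19,-28,4,0,0,-2,-18,-28,4,0,0,-2,-17,-29,4,0,0,-2,-16,-30,4,0,0,-2,-15,-30,5,0,0,-2]' ;python3 a.py
```

```text
clock: 2.73
tool_pos: [0.4132, 0.2655, 0.1898]
eef_rot: [-0.013, 1.0, 0.008, 0.0]
contact_force: [-0.2, 0.6, 0.3]
opening: 0.795
[-0.428  0.608 -0.36   2.017  0.362  0.567  0.562]
t=2.73 n=4 d=127.6 a=9.4
[-13,-29,4,0,0,-2,-12,-29,5,0,0,-2,-10,-30,5,0,0,-2,-9,-30,5,0,0,-2]
```

```bash
python3 -m creep '[-13,-29,4,0,0,-2,-12,-29,5,0,0,-2,-10,-30,5,0,0,-2,-9,-30,5,0,0,-2,0,0,0,0,0,0]' ;python3 a.py
```

```text
clock: 3.15
tool_pos: [0.4723, 0.1371, 0.1676]
eef_rot: [-0.081, 0.997, 0.005, 0.002]
contact_force: [0.4, 0.0, -0.2]
opening: 0.79
[-0.119  0.653 -0.402  2.031  0.464  0.538  0.886]
t=3.15 n=1 d=15.6 a=1.7
[2,15,-2,1,0,-2]
```

```bash
cat > kin.py <<'E'
from h import *
import itertools
Q=[[-1.08820376,0.69001646,-0.19448035,1.5663564,0.15729702,0.90249731,-0.21508151],[-0.796,0.619,-0.295,1.852,0.254,0.696,0.177],[-0.428,0.608,-0.36,2.017,0.362,0.567,0.562],[-0.119,0.653,-0.402,2.031,0.464,0.538,0.886]]
P=[[.27095548,.56249739,.23788562],[.3377,.4234,.2131],[.4132,.2655,.1898],[.4723,.1371,.1676]]
O=[[.22248,.97494,-.00093,-.00013],[.08,.997,.007,-.001],[-.013,1,.008,0],[-.081,.997,.005,.002]]
def fk(q,L,sg):
    E=lambda a,x:R.from_euler(a,x)
    r1=E('z',sg[0]*q[0]+L[6])*E('y',q[1]+L[7]*0)
    r2=r1*E('z',sg[1]*q[2])*E('y',q[3])
    r3=r2*E('z',sg[2]*q[4])*E('y',q[5])
    r4=r3*E('z',sg[3]*q[6]+L[8])
    p=np.array([0,0,L[0]])+r1.apply([L[4],0,L[1]])+r2.apply([-L[4]*0+L[5],0,L[2]])+r3.apply([0,0,L[3]])
    return p,r4
if __name__=="__main__":
  best=[]
  for sg in itertools.product([1,-1],repeat=4):
    for y0 in (0,np.pi/2,np.pi,-np.pi/2):
     def f(L):
        o=[]
        for q,p,u in zip(Q,P,O):
            a,b=fk(q,L,sg);o+=[*(a-p)*3,*((b.inv()*R.from_quat(u)).as_rotvec())]
        return np.array(o+list(.01*(L[4:6])))
     s=least_squares(f,[.34,.4,.4,.2,0,0,0,0,y0]);best.append((s.cost,sg,s.x.round(4)))
  best.sort(key=lambda b:b[0])
  for b in best[:4]:print(b)
E
python3 kin.py
```

```text
(np.float64(5.435470743190471e-05), (-1, -1, -1, -1), array([-0.2692,  0.5057,  0.3439, -0.3541,  0.0441, -0.0051, -0.0735,
       -2.5945,  1.4977]))
(np.float64(5.4354707437733206e-05), (-1, -1, -1, -1), array([-0.2692,  0.5057,  0.3439, -0.3541,  0.0441, -0.0051, -0.0735,
        0.    ,  1.4977]))
(np.float64(5.4354707493726515e-05), (-1, -1, -1, -1), array([-0.2692,  0.5057,  0.3439, -0.3541,  0.0441, -0.0051, -0.0735,
       -1.4236,  1.4977]))
(np.float64(5.435470761569868e-05), (-1, -1, -1, -1), array([-0.2692,  0.5057,  0.3439, -0.3541,  0.0441, -0.0051, -0.0735,
       -3.0873,  1.4977]))
```

```bash
python3 -m creep '[2,15,-2,1,0,-2,0,0,0,0,0,0]'
python3 - <<'E'
from h import *
s=pic("side","s2.png",(150,150,350,300),4);t=pic("top","t2.png",(200,160,340,300),4)
print(proj(s,[[.4675,.1518,.06]]),proj(t,[[.4675,.1518,.06]]))
E
```

```text
clock: 3.32
tool_pos: [0.4694, 0.1483, 0.1695]
eef_rot: [-0.095, 0.995, -0.004, 0.003]
contact_force: [0.2, 0.7, -0.6]
opening: 0.8
[[221.12209478 217.99735834]] [[271.27672137 262.69403882]]
```

View images.

View pics/s2.png

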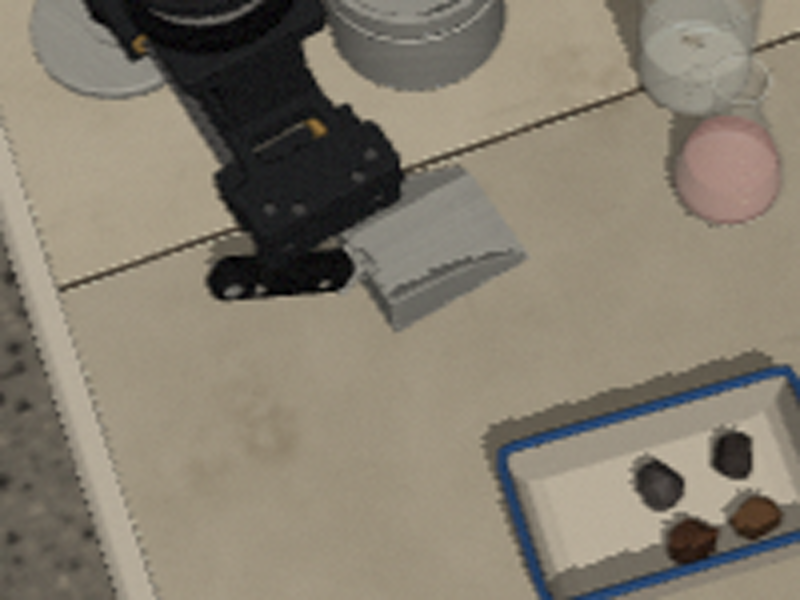

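View pics/t2.png

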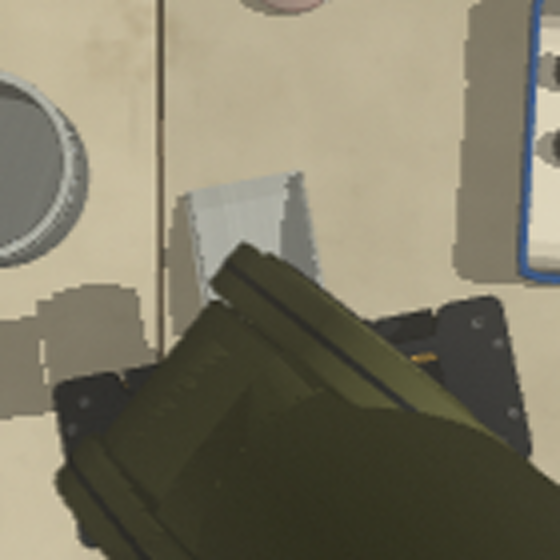

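```bash
cat > a.py <<'E'
from h import *
import sys
plan([.4675,.1518,float(sys.argv[1])],down(np.pi/2+.19),dec=1)
E
python3 a.py .07
```

```text
t=3.42 n=3 d=99.3 a=0.7
[0.3,2.5,33.0,-0.2,0.1,-0.1,0.3,2.4,33.0,-0.2,0.1,-0.1,0.3,2.3,33.0,-0.2,0.1,-0.1]
```

```bash
python3 -m creep '[0,2,33,0,0,0,0,2,33,0,0,0,0,1,33,0,0,0,0,0,0,0,0,0]' ; python3 a.py .043
```

```text
clock: 3.75
tool_pos: [0.4727, 0.1517, 0.0695]
eef_rot: [-0.092, 0.996, -0.003, 0.007]
contact_force: [-1.1, -0.2, -0.4]
opening: 0.794
t=3.75 n=1 d=27.0 a=0.9
[5.4,1.2,26.4,-0.5,0.7,-0.3]
```

```bash
python3 -m creep '[5,1,26,0,1,0,0,0,0,0,0,0]' ; python3 a.py .043
```

```text
clock: 3.92
tool_pos: [0.4676, 0.1519, 0.0431]
eef_rot: [-0.093, 0.996, -0.005, -0.003]
contact_force: [-0.0, -0.8, 0.0]
opening: 0.795
t=3.92 n=1 d=0.2 a=0.7
[0.1,-0.0,0.1,-0.5,-0.4,-0.2]
```

```bash
python3 -m creep '[0,0,0,0,0,0,0,0,0,0,0,0,0,0,0,0,0,0,0,0,0,0,0,0,0,0,0,0,0,0]' 8 60; python3 -m creep '[0,0,0,0,0,0,0,0,0,0,0,0]'
python3 - <<'E'
from h import *
s=pic("side","s3.png",(150,150,350,300),4);t=pic("top","t3.png",(200,160,340,300),4)
E
```

```text
clock: 4.33
tool_pos: [0.4713, 0.1529, 0.0505]
eef_rot: [-0.092, 0.996, -0.004, 0.002]
contact_force: [-0.1, -0.2, -0.5]
opening: 0.441
clock: 4.5
tool_pos: [0.4725, 0.1529, 0.0524]
eef_rot: [-0.092, 0.996, -0.003, 0.004]
contact_force: [0.6, 0.2, -0.2]
opening: 0.287
```

View pics/s3.png

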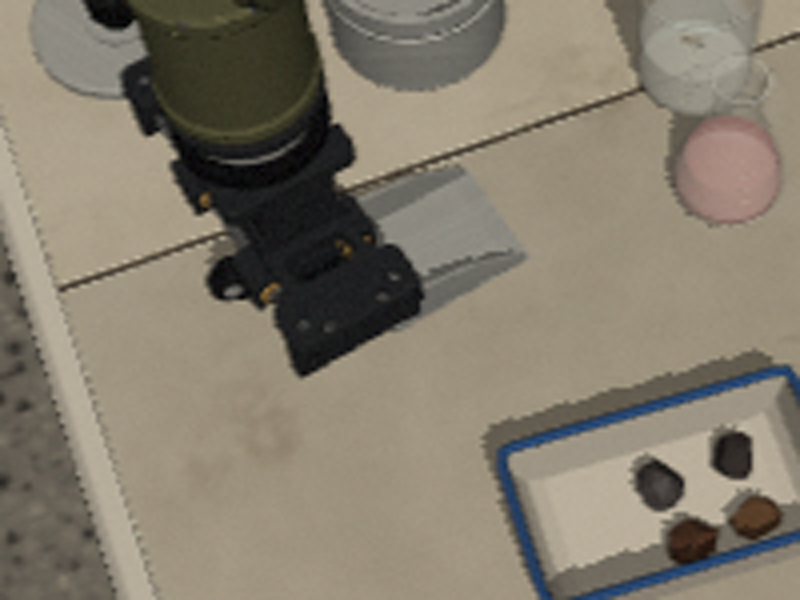

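View pics/t3.png

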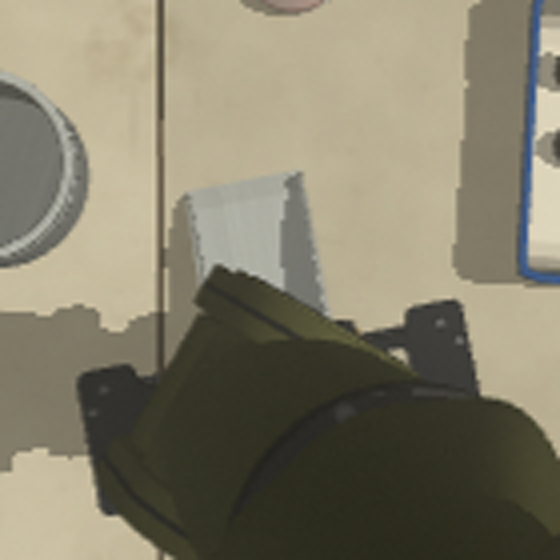

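```bash
python3 -m creep '[5,0,9,0,0,0,1,0,1,0,0,0]'; python3 a.py .043
```

```text
clock: 4.77
tool_pos: [0.4657, 0.1522, 0.0441]
eef_rot: [-0.092, 0.996, -0.003, 0.004]
contact_force: [2.0, 0.2, 2.5]
opening: 0.196
t=4.77 n=1 d=2.1 a=0.7
[-1.7,-0.7,1.1,-0.4,0.5,-0.3]
```

```bash
python3 -m creep '[0,0,1,0,0,0,0,0,0,0,0,0]'; python3 a.py .043;  python3 - <<'E'
from h import *
s=pic("side","s4.png",(150,150,350,300),4);t=pic("top","t4.png",(200,160,340,300),4)
E
```

```text
clock: 4.93
tool_pos: [0.4658, 0.1522, 0.0442]
eef_rot: [-0.092, 0.996, -0.003, 0.005]
contact_force: [0.4, -0.7, 2.1]
opening: 0.2
t=4.93 n=1 d=2.1 a=0.7
[-1.6,-0.7,1.2,-0.4,0.5,-0.3]
```

View pics/s4.png

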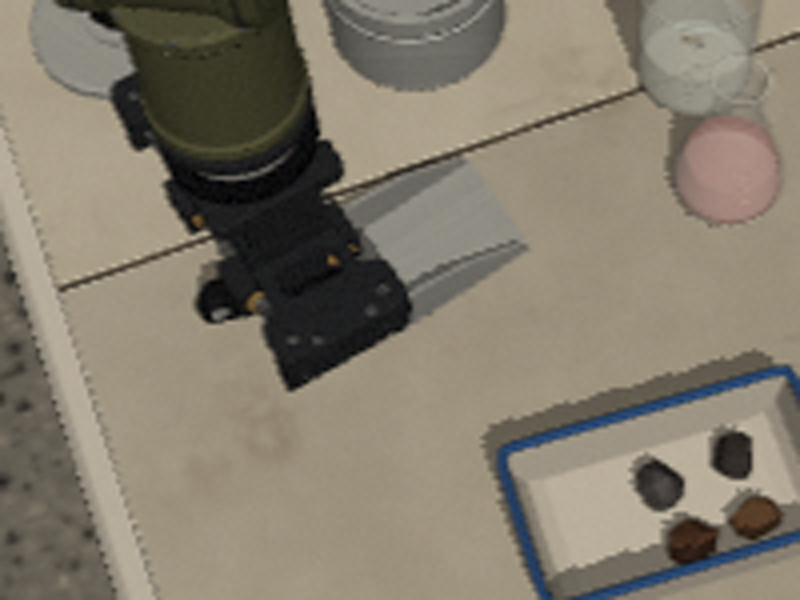

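View pics/t4.png

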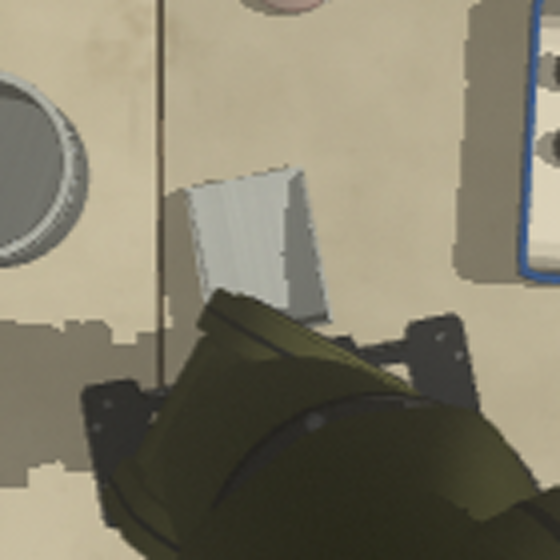

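```bash
python3 -m creep '[0,0,-20,0,0,0,0,0,-25,0,0,0,0,0,-25,0,0,0,0,0,0,0,0,0]'
python3 - <<'E'
from h import *
s=pic("side","s5.png",(170,120,370,270),4);t=pic("top","t5.png",(200,140,340,280),4)
E
```

```text
clock: 5.37
tool_pos: [0.4621, 0.1518, 0.1137]
eef_rot: [-0.093, 0.996, -0.005, 0.0]
contact_force: [0.2, -0.1, -1.9]
opening: 0.196
```

View pics/s5.png

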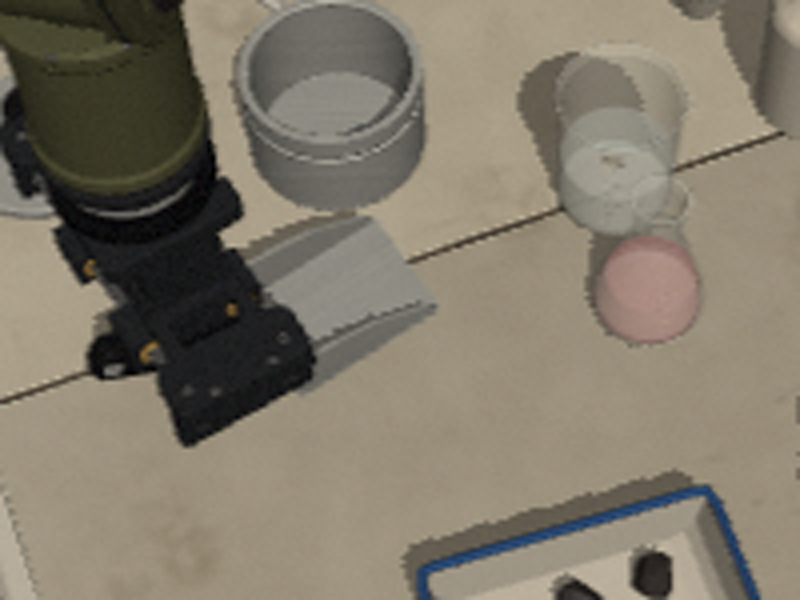

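View pics/t5.png

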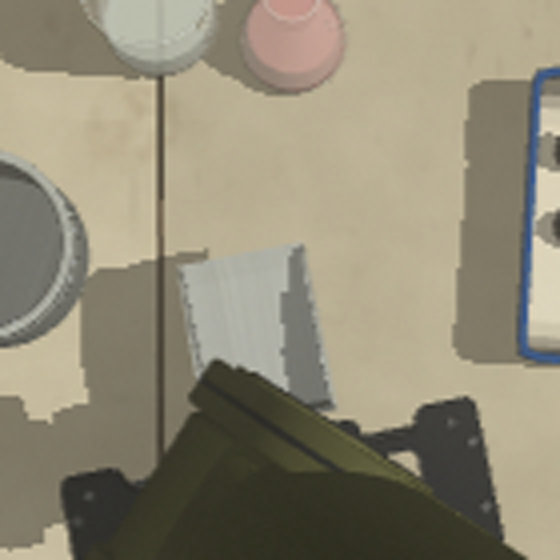

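```bash
cat > sf.py <<'E'
from h import *
def sfit(S,T,ps,pt,x0=(0,0,0,0,0)):
    # pose of scoop relative to tool: nominal rot flips; params pitch(nose up deg),dx,dz(mm),dy,yaw(deg)
    p,r,_=now()
    N=R.from_matrix(np.c_[[-1,0,0],[0,1,0],[0,0,-1.]])
    def pose(v):
        Rs=r*N*R.from_euler('z',v[4],degrees=True)*R.from_euler('y',-v[0],degrees=True)
        g=p-r.apply([0,0,.019])
        # grip point in scoop
        o=g+ (r*N).apply(np.array([v[1],v[3],v[2]])/1000)-Rs.apply([-.086,0,.060]);return o,Rs
    def f(v):
        o,Rs=pose(v);e=[]
        for l,u in S:e.append(proj(ps,Rs.apply(np.array(l)/1000)+o)[0]-u)
        for l,u in T:e.append(proj(pt,Rs.apply(np.array(l)/1000)+o)[0]-u)
        return np.concatenate(e+[np.array(v)*[.02,.1,.1,.3,.3]])
    q=least_squares(f,x0);o,Rs=pose(q.x)
    print("pitch,dx,dz,dy,yaw",q.x.round(2),"res",f(q.x)[:-5].round(1).tolist());print("origin",o.round(4),"lip",(o+Rs.apply([.046,0,0])).round(4),"zaxis",Rs.apply([0,0,1]).round(3))
    return q.x,o,Rs
E
python3 - <<'E'
from sf import *
s=pic("side");t=pic("top")
A=lambda u:np.array(u)/4+[170,120]-.4
B=lambda u:np.array(u)/4+[200,140]-.4
sfit([((46,33.5,1),A((372,218))),((46,-33.5,1),A((436,305))),((-41,-34,1),A((305,394)))],[((46,33.5,1),B((180,265))),((46,-33.5,1),B((303,245))),((-41,-34,33),B((331,406)))],s,t)
E
```

```text
pitch,dx,dz,dy,yaw [ 4.25 -2.07  0.32  0.41  0.08] res [1.1, -0.1, 1.7, 0.4, -0.9, -0.4, -1.0, 1.1, -0.6, -0.2, 1.0, 0.8]
origin [0.5466 0.1672 0.0753] lip [0.5917 0.1758 0.0784] zaxis [-0.069 -0.002  0.998]
```

```bash
cat >> h.py <<'E'
G=dict(pitch=4.25,d=np.array([-2.07,.41,.32]))
N=R.from_matrix(np.c_[[-1,0,0],[0,1,0],[0,0,-1.]])
PAN=(np.array([.6185,-.0287,0]),-.078)
def tcp_for(lip,yaw,phi):
    Rs=R.from_euler('z',yaw)*R.from_euler('y',phi,degrees=True)
    r=Rs*R.from_euler('y',G["pitch"],degrees=True)*N.inv()
    o=np.array(lip)-Rs.apply([.046,0,0])
    g=o+Rs.apply([-.086,0,.06])-(r*N).apply(G["d"]/1000)
    return g+r.apply([0,0,.019]),r
def pan_tcp(x,z,phi,y=-1):
    lip=PAN[0]+R.from_euler('z',PAN[1]).apply(np.array([x,y,z])/1000)
    return tcp_for(lip,PAN[1],phi)
def cur():
    p,r,s=now()
    Rs=r*N*R.from_euler('y',-G["pitch"],degrees=True)
    o=p-r.apply([0,0,.019])+(r*N).apply(G["d"]/1000)-Rs.apply([-.086,0,.06])
    x=Rs.apply([1,0,0]);lip=o+.046*x
    l=R.from_euler('z',-PAN[1]).apply(lip-PAN[0])*1000
    roll=np.degrees(np.arcsin(Rs.apply([0,1,0])[2]))
    print("lip world",lip.round(4),"pan",l.round(1),"phi %.1f yaw %.3f roll %.1f"%(np.degrees(np.arcsin(-x[2])),np.arctan2(x[1],x[0]),roll),"q",s["q"].round(3).tolist(),"F",np.round(s["contact_force"],1), "open",round(s["opening"]*88.1,1))
    open("log.txt","a").write(str([s["q"].tolist(),p.tolist(),r.as_quat().tolist()])+"\n")
E
cat > pp.py <<'E'
from h import *
import sys
a=[float(x) for x in sys.argv[1:5]]
cur();P,r=pan_tcp(*a)
print("target",P.round(3));n=int(sys.argv[5]) if len(sys.argv)>5 else None
plan(P,r,n,dec=1)
E
python3 pp.py -45 85 42 -1
```

```text
lip world [0.5917 0.1756 0.0784] pan [-42.7 201.6  78.4] phi -3.9 yaw 0.188 roll -0.6 q [-0.232, 0.747, -0.302, 2.083, 0.57, 0.402, 0.767] F [-0.8 -0.6 -1.6] open 17.0
target [ 0.503 -0.021  0.203]
t=5.57 n=8 d=200.1 a=48.3
[-1.2,-22.2,-11.4,-0.8,5.7,1.8,-0.7,-22.0,-11.8,-0.8,5.7,1.8,-0.2,-21.8,-12.2,-0.8,5.7,1.8,0.3,-21.7,-12.5,-0.8,5.7,1.8,0.9,-21.5,-12.8,-0.8,5.7,1.8]
```

```bash
python3 -m creep '[-1,-22,-12,-0.8,5.7,1.8,-1,-22,-12,-0.8,5.7,1.8,0,-22,-12,-0.8,5.7,1.8,0,-22,-12,-0.8,5.7,1.8,1,-22,-13,-0.8,5.7,1.8]'; python3 pp.py -45 85 42 -1
```

```text
clock: 5.98
tool_pos: [0.4777, 0.0532, 0.1642]
eef_rot: [-0.027, 0.964, 0.005, -0.265]
contact_force: [1.2, -0.2, -4.2]
opening: 0.2
lip world [0.577  0.0607 0.0695] pan [-48.3  85.9  69.5] phi 26.4 yaw 0.060 roll 1.4 q [0.114, 0.907, -0.517, 1.582, 0.249, 1.269, 1.155] F [ 1.2 -0.2 -4.2] open 17.7
target [ 0.503 -0.021  0.203]
t=5.98 n=3 d=87.7 a=17.2
[0.6,-24.8,-15.4,-1.2,5.2,2.2,1.1,-24.6,-15.8,-1.2,5.2,2.2,1.6,-24.3,-16.2,-1.2,5.2,2.2]
```

```bash
python3 -m creep '[0,-25,-18,-1.2,5.2,2.2,1,-25,-18,-1.2,5.2,2.2,2,-24,-16,-1.2,5.2,2.2,0,0,0,0,0,0]'; python3 pp.py -45 60 45 -1
cat > kin2.py <<'E'
from kin import *
import ast
D=[ast.literal_eval(l) for l in open('log.txt')]
QQ=Q+[d[0] for d in D];PP=P+[d[1] for d in D];OO=O+[d[2] for d in D]
def f(L):
    o=[]
    for q,p,u in zip(QQ,PP,OO):
        a,b=fk(q,L,(-1,)*4);o+=[*(a-p)*3,*((b.inv()*R.from_quat(u)).as_rotvec())]
    return np.array(o+list(.02*(L[4:6])))
s=least_squares(f,[.34,.4,.4,.2,0,0,0,0,1.57],loss='soft_l1',f_scale=.01);print(s.cost,s.x.round(4).tolist(),np.abs(s.fun).max())
E
python3 kin2.py
```

```text
clock: 6.32
tool_pos: [0.5092, -0.0312, 0.2002]
eef_rot: [0.045, 0.914, 0.015, -0.403]
contact_force: [-0.5, -1.4, -3.3]
opening: 0.201
lip world [ 0.5766 -0.0382  0.0807] pan [-41.  -12.8  80.7] phi 43.3 yaw -0.103 roll -0.5 q [0.195, 1.054, -0.439, 1.215, 0.171, 1.751, 1.23] F [-0.5 -1.4 -3.3] open 17.7
target [ 0.51  -0.022  0.182]
t=6.32 n=1 d=21.0 a=2.0
[-13.3,9.7,12.9,0.4,1.7,-1.0]
0.0013582882652086695 [0.3327, 0.5733, 0.3336, 0.3294, 0.0043, 0.0036, -0.0771, -0.005, 1.4972] 0.05685984392374496
```

```bash
python3 -m creep '[-13,10,13,0.4,1.7,-1,0,0,0,0,0,0]'; python3 pp.py -32 45 45 -1
python3 - <<'E'
from h import *
s=pic("side","s6.png",(230,180,380,310),5);t=pic("top","t6.png",(290,120,400,240),5)
E
```

```text
clock: 6.48
tool_pos: [0.5101, -0.024, 0.1758]
eef_rot: [0.039, 0.908, 0.015, -0.417]
contact_force: [-0.9, 0.7, -2.8]
opening: 0.195
lip world [ 0.5739 -0.0296  0.0542] pan [-44.4  -4.4  54.2] phi 45.1 yaw -0.089 roll -0.3 q [0.18, 1.103, -0.438, 1.195, 0.176, 1.754, 1.231] F [-0.9  0.7 -2.8] open 17.2
target [ 0.522 -0.023  0.167]
t=6.48 n=1 d=15.5 a=0.4
[-15.0,2.5,-3.3,0.0,-0.1,-0.4]
```

View pics/s6.png

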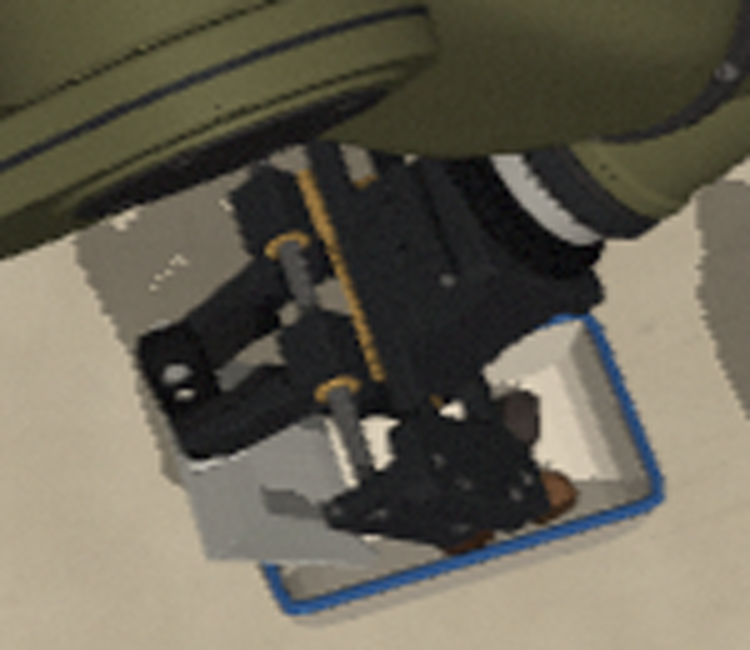

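View pics/t6.png

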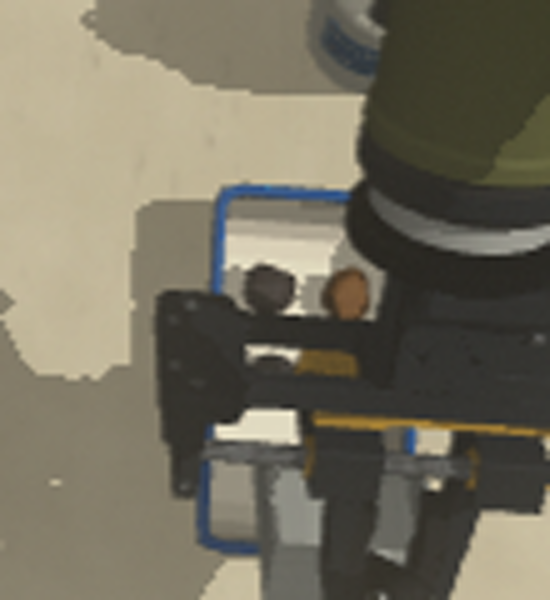

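```bash
cat > chk.py <<'E'
from h import *
def draw(cam,name,crop,sc):
    p,r,s=now();ps=pic(cam)
    Rs=r*N*R.from_euler('y',-G["pitch"],degrees=True)
    o=p-r.apply([0,0,.019])+(r*N).apply(G["d"]/1000)-Rs.apply([-.086,0,.06])
    P={k:np.array(v)/1000 for k,v in dict(a=(46,33.5,0),b=(46,-33.5,0),c=(-41,-34,0),d=(-41,34,0),e=(-41,-34,30),f=(-41,34,30),g=(-120,0,88)).items()}
    u={k:(proj(ps,Rs.apply(v)+o)[0]+.5-crop[:2])*sc for k,v in P.items()}
    im=ps["color"][crop[1]:crop[3],crop[0]:crop[2],::-1]
    im=cv2.resize(im,None,fx=sc,fy=sc,interpolation=cv2.INTER_CUBIC)
    for x,y in ["ab","bc","cd","da","be","ef","fa","ce","df"]:
        cv2.line(im,tuple(u[x].astype(int)),tuple(u[y].astype(int)),(0,255,0) if x+y!="ab" else (0,0,255),1)
    cv2.imwrite("pics/"+name,im)
if __name__=="__main__":
    import sys
    k=sys.argv[1]
    draw("side",f"ds{k}.png",(230,180,380,310),5);draw("top",f"dt{k}.png",(290,120,400,240),5)
E
python3 chk.py 1
```

```text
(no output)
```

View pics/ds1.png

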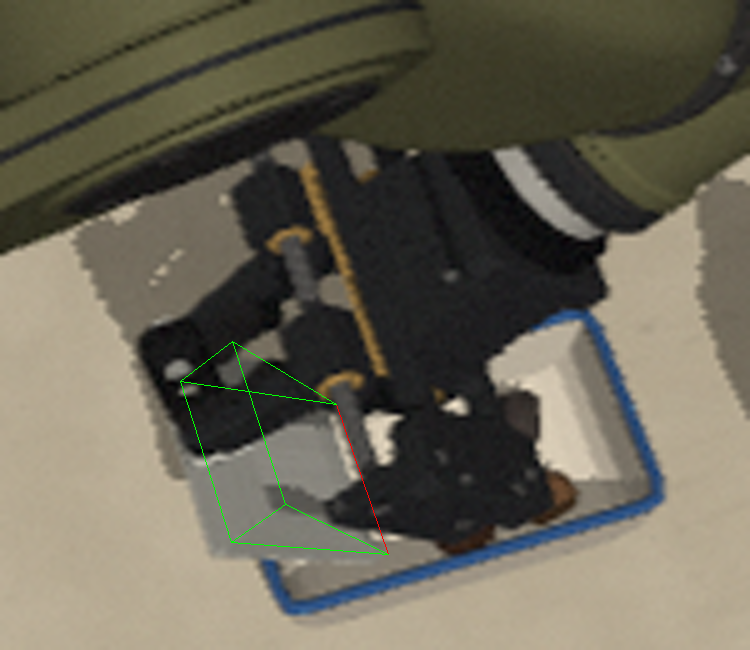

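View pics/dt1.png

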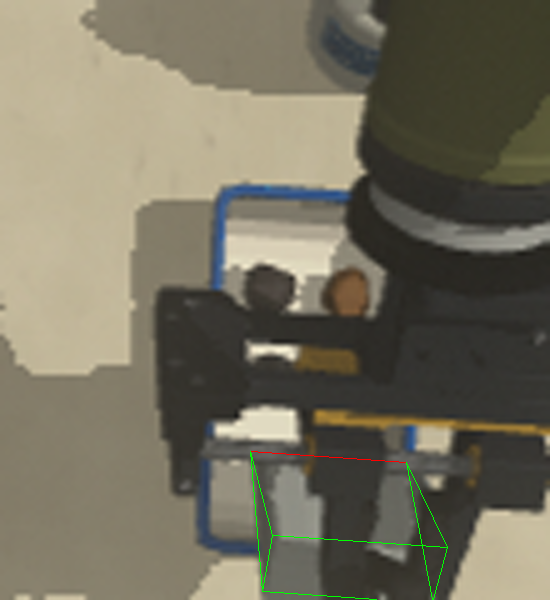

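Run:
```python
from h import *
s=pic("side","s7.png",(262,250,322,300),13);t=pic("top","t7.png",(335,200,385,245),13)
```

```text
(no output)
```

View pics/s7.png

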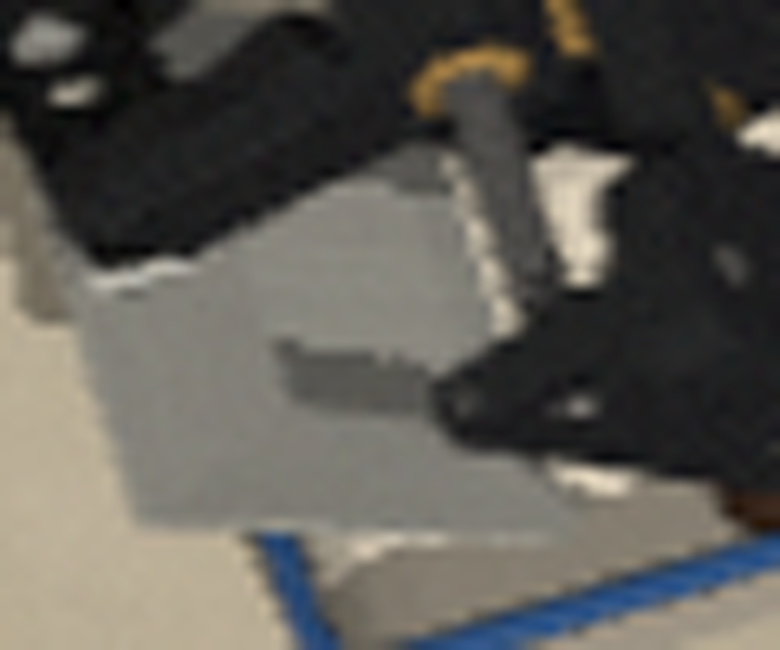

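View pics/t7.png

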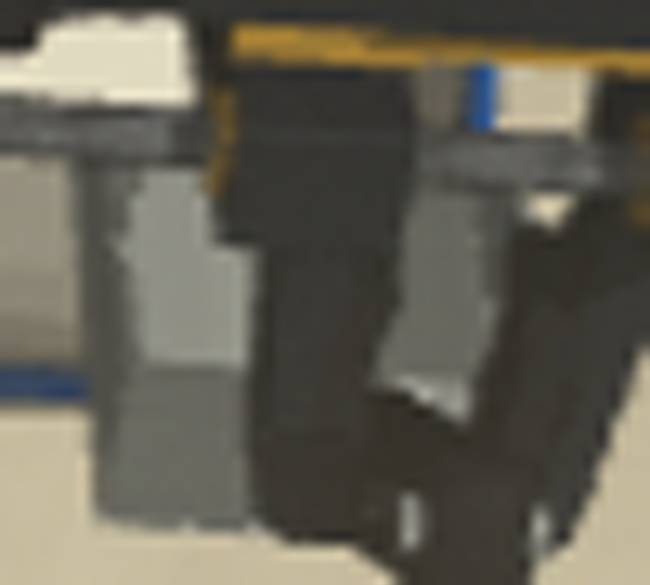

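Run:
```python
from sf import *
s=pic("side");t=pic("top")
o=s["extrinsics"];print("cam",(-o[:3,:3].T@o[:3,3]).round(2))
A=lambda u:np.array(u)/13+[262,250]-.5
B=lambda u:np.array(u)/13+[335,200]-.5
sfit([((-41,-34,0),A((145,520))),((46,-33.5,0),A((580,535))),((46,20,0),A((445,170)))],[((-41,34,0),B((100,520)))],s,t,(4,-2,0,0,0))
```

```text
cam [ 0.41 -0.41  1.06]
pitch,dx,dz,dy,yaw [ 5.48 -5.98 -6.32 -1.71  1.88] res [1.0, -1.0, -0.7, -1.6, 0.9, 2.2, -0.2, 1.2]
origin [ 0.5389 -0.0257  0.0931] lip [ 0.5723 -0.0272  0.0616] zaxis [ 0.683 -0.057  0.728]
```

```bash
python3 -m creep '[-14,3,-3,0,0,-0.4,0,0,0,0,0,0]'; python3 pp.py -32 18 45 -1
```

```text
clock: 7.05
tool_pos: [0.5239, -0.0224, 0.1759]
eef_rot: [0.036, 0.911, 0.016, -0.411]
contact_force: [-1.1, 0.1, -2.1]
opening: 0.198
lip world [ 0.5893 -0.027   0.055 ] pan [-29.3  -0.6  55. ] phi 44.4 yaw -0.078 roll 0.0 q [0.172, 1.115, -0.439, 1.147, 0.18, 1.777, 1.241] F [-1.1  0.1 -2.1] open 17.5
target [ 0.522 -0.023  0.14 ]
t=7.05 n=2 d=36.4 a=0.6
[-13.2,-0.2,12.5,0.0,0.3,0.0,-13.2,-0.2,12.5,0.0,0.3,0.0]
```

```bash
python3 -m creep '[-13,0,12,0,0,0,-13,0,13,0,0.5,0,0,0,0,0,0,0]'; python3 pp.py -32 6 45 -1; python3 chk.py 2
```

```text
clock: 7.3
tool_pos: [0.5229, -0.0221, 0.1409]
eef_rot: [0.036, 0.91, 0.016, -0.414]
contact_force: [-0.4, -0.1, -2.7]
opening: 0.197
lip world [ 0.5877 -0.0267  0.0197] pan [-30.9  -0.4  19.7] phi 44.7 yaw -0.078 roll 0.0 q [0.17, 1.16, -0.434, 1.152, 0.193, 1.733, 1.243] F [-0.4 -0.1 -2.7] open 17.3
target [ 0.522 -0.023  0.128]
t=7.30 n=1 d=13.3 a=0.3
[-9.8,-0.6,9.0,0.0,0.3,0.0]
```

View pics/ds2.png

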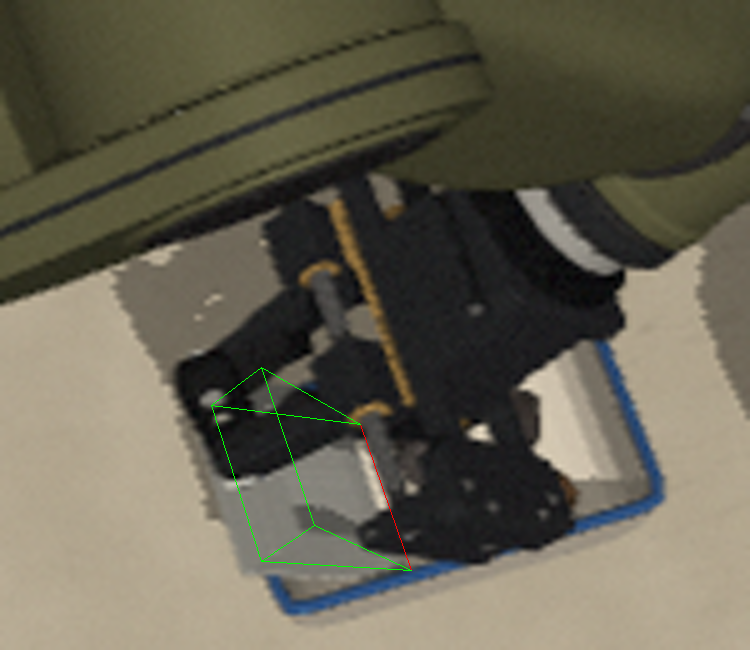

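View pics/dt2.png

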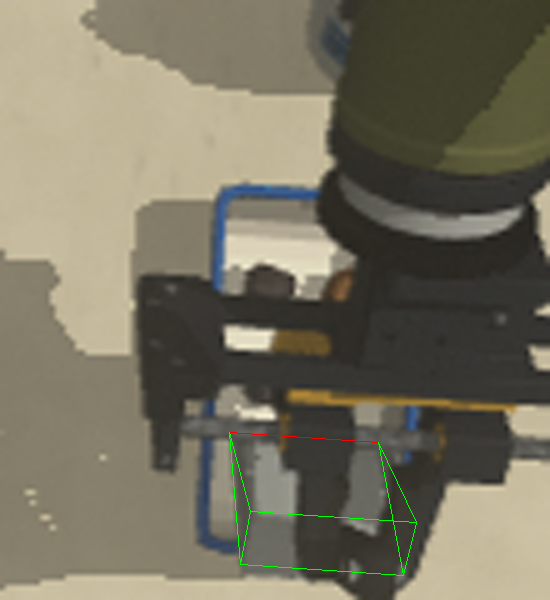

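```bash
sed -i 's/^G=.*/G=dict(pitch=5.5,d=np.array([-5.98,-0.5,-6.32]))/' h.py; python3 pp.py -30 8 45 -1; python3 chk.py 3
```

```text
lip world [ 0.5845 -0.0269  0.0221] pan [-34.1  -0.8  22.1] phi 43.2 yaw -0.077 roll 0.1 q [0.17, 1.157, -0.435, 1.15, 0.193, 1.736, 1.243] F [-0.2 -1.2 -0.7] open 17.4
target [ 0.532 -0.022  0.131]
t=7.40 n=1 d=14.6 a=1.8
[-14.4,-0.0,2.2,0.1,1.8,0.0]
```

View pics/ds3.png

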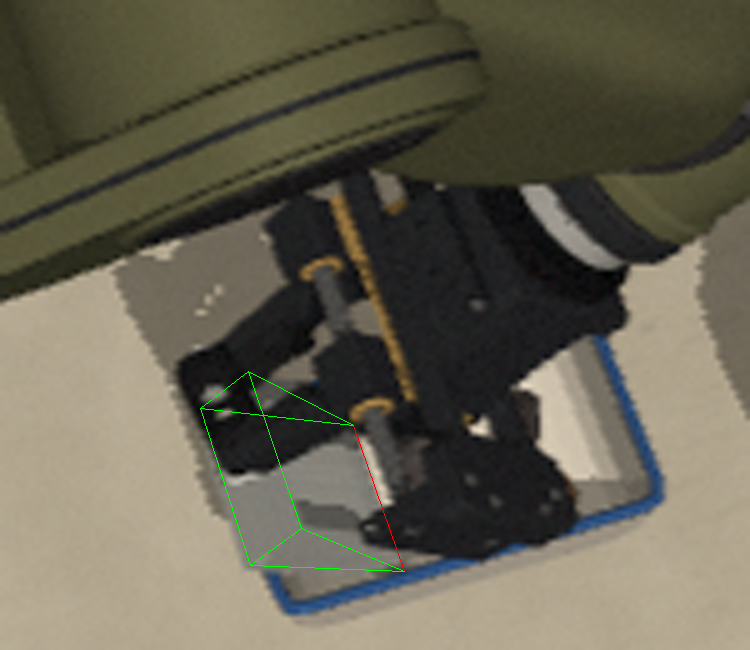

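```bash
python3 -m creep '[-14,0,2,0,1.8,0,0,0,0,0,0,0]'; python3 pp.py -30 3 44 -1
```

```text
clock: 7.67
tool_pos: [0.533, -0.0224, 0.134]
eef_rot: [0.035, 0.904, 0.018, -0.425]
contact_force: [-1.3, 0.0, -2.5]
opening: 0.197
lip world [ 0.59   -0.0271  0.0111] pan [-28.6  -0.7  11.1] phi 44.9 yaw -0.077 roll 0.1 q [0.161, 1.198, -0.429, 1.084, 0.192, 1.785, 1.253] F [-1.3  0.  -2.5] open 17.4
target [ 0.53  -0.022  0.125]
t=7.67 n=1 d=9.5 a=0.9
[-4.8,-0.1,8.2,0.1,-0.9,0.1]
```

```bash
python3 -m creep '[-2,0,4,0,-0.5,0,-2,0,4,0,-0.5,0]'; python3 pp.py -30 0 42 -1
```

```text
clock: 7.83
tool_pos: [0.5303, -0.0216, 0.1267]
eef_rot: [0.036, 0.909, 0.018, -0.415]
contact_force: [0.3, -0.4, -1.2]
opening: 0.197
lip world [ 0.5901 -0.0265  0.005 ] pan [-28.5  -0.1   5. ] phi 43.6 yaw -0.077 roll 0.2 q [0.165, 1.19, -0.431, 1.117, 0.198, 1.74, 1.249] F [ 0.3 -0.4 -1.2] open 17.4
target [ 0.525 -0.022  0.12 ]
t=7.83 n=1 d=8.3 a=1.6
[-1.9,-0.7,8.1,0.2,-1.6,0.1]
```

```bash
python3 -m creep '[-1,0,3,0,0,0,-1,0,3,0,0,0]'; python3 pp.py -30 0 42 -1
```

```text
clock: 8.0
tool_pos: [0.5264, -0.021, 0.1237]
eef_rot: [0.035, 0.909, 0.018, -0.414]
contact_force: [0.1, -0.2, 8.7]
opening: 0.197
lip world [ 0.5863 -0.0258  0.0021] pan [-32.3   0.4   2.1] phi 43.5 yaw -0.076 roll 0.2 q [0.167, 1.188, -0.433, 1.135, 0.199, 1.723, 1.246] F [ 0.1 -0.2  8.7] open 17.3
target [ 0.525 -0.022  0.12 ]
t=8.00 n=1 d=4.0 a=1.5
[-2.3,-1.0,3.1,0.2,-1.5,0.1]
```

```bash
python3 pp.py -15 4.5 36 -1 2;python3 chk.py 4
```

```text
lip world [ 0.5863 -0.0258  0.0021] pan [-32.3   0.4   2.1] phi 43.5 yaw -0.076 roll 0.2 q [0.167, 1.188, -0.433, 1.135, 0.199, 1.723, 1.246] F [ 0.1 -0.2  8.7] open 17.3
target [ 0.528 -0.022  0.117]
t=8.00 n=2 d=6.9 a=7.5
[-3.1,-0.5,1.4,0.1,-3.8,0.1,-3.0,-0.5,1.6,0.1,-3.8,0.1]
```

View pics/dt4.png

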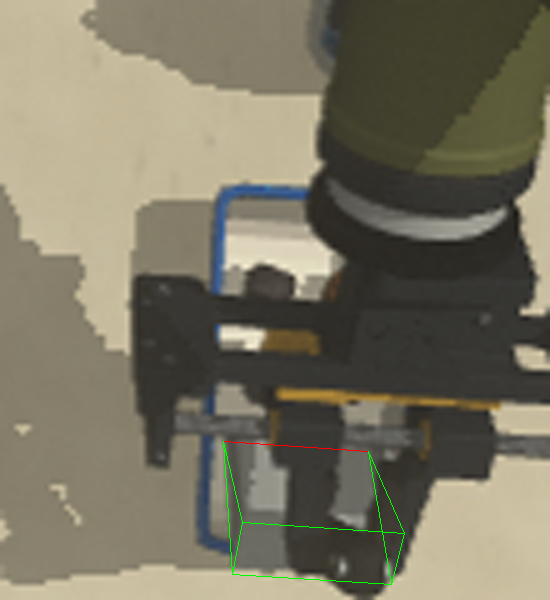

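```bash
python3 -m creep '[-3,0,1,0,-3.8,0,-3,0,1.5,0,-3.8,0]'; python3 pp.py 0 4 29 -1 2
```

```text
clock: 8.27
tool_pos: [0.528, -0.0207, 0.1185]
eef_rot: [0.036, 0.935, 0.016, -0.353]
contact_force: [0.1, 0.2, -2.1]
opening: 0.194
lip world [ 0.6033 -0.0267  0.0059] pan [-15.3   0.8   5.9] phi 35.9 yaw -0.076 roll 0.3 q [0.183, 1.119, -0.443, 1.255, 0.227, 1.551, 1.23] F [ 0.1  0.2 -2.1] open 17.1
target [ 0.53  -0.022  0.107]
t=8.27 n=2 d=12.1 a=6.9
[-4.8,-0.7,3.7,0.1,-3.5,0.1,-4.5,-0.7,4.0,0.1,-3.5,0.1]
```

```bash
python3 -m creep '[-4.5,-1,4.5,0,-3.5,0,-4,-1,5,0,-3.5,0]'; python3 pp.py 10 2 23 -1 2
```

```text
clock: 8.43
tool_pos: [0.5287, -0.0224, 0.1068]
eef_rot: [0.037, 0.956, 0.014, -0.291]
contact_force: [-0.7, -1.0, -1.2]
opening: 0.199
lip world [ 0.6181 -0.0294  0.005 ] pan [-0.4 -0.7  5. ] phi 28.4 yaw -0.076 roll 0.3 q [0.2, 1.061, -0.45, 1.381, 0.263, 1.363, 1.207] F [-0.7 -1.  -1.2] open 17.5
target [ 0.53  -0.022  0.095]
t=8.43 n=2 d=12.0 a=5.4
[-3.8,0.1,4.6,0.1,-2.7,0.1,-3.6,0.1,4.8,0.1,-2.7,0.1]
```

```bash
python3 -m creep '[-3.5,0,5,0,-2.7,0,-3.5,0,5.5,0,-2.7,0]'; python3 pp.py 20 2 16 -1 2; python3 chk.py 5
```

```text
clock: 8.6
tool_pos: [0.5284, -0.0228, 0.0955]
eef_rot: [0.037, 0.969, 0.012, -0.242]
contact_force: [-0.3, 0.3, -2.2]
opening: 0.202
lip world [ 0.6276 -0.0306  0.0034] pan [ 9.2 -1.2  3.4] phi 22.6 yaw -0.076 roll 0.3 q [0.21, 1.021, -0.45, 1.483, 0.296, 1.207, 1.181] F [-0.3  0.3 -2.2] open 17.8
target [ 0.529 -0.022  0.082]
t=8.60 n=2 d=13.5 a=6.6
[-3.6,0.3,5.7,0.1,-3.3,0.0,-3.2,0.3,5.9,0.1,-3.3,0.0]
```

View pics/dt5.png

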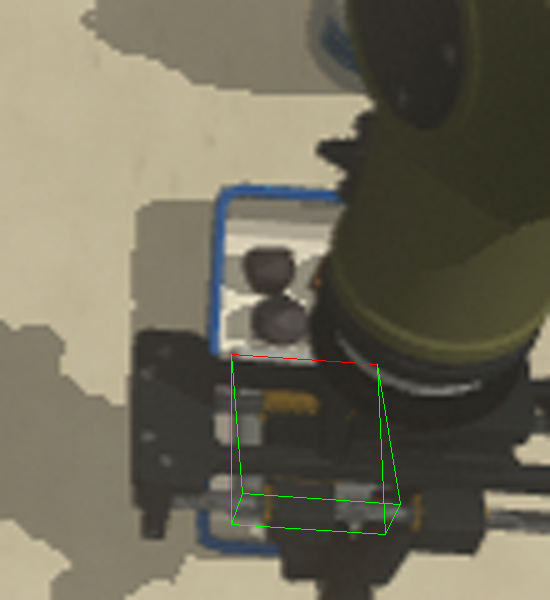

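View pics/ds5.png

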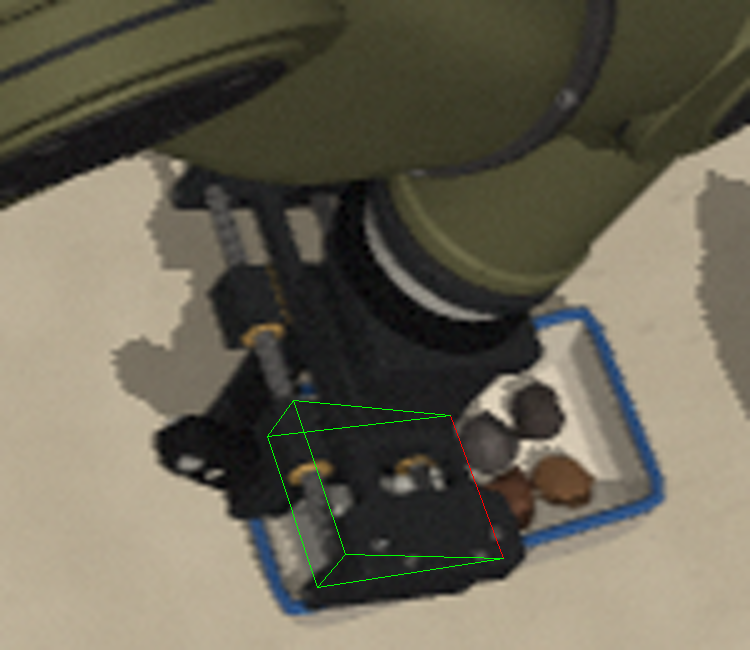

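```bash
python3 -m creep '[-3.5,0,6,0,-3.3,0,-3.5,0,6.5,0,-3.3,0]'; python3 pp.py 31 2.5 10.5 -1 2
```

```text
clock: 8.87
tool_pos: [0.5291, -0.0231, 0.0823]
eef_rot: [0.038, 0.982, 0.01, -0.187]
contact_force: [-0.4, 0.5, 1.3]
opening: 0.198
lip world [ 0.6381 -0.0318  0.002 ] pan [19.8 -1.6  2. ] phi 16.1 yaw -0.078 roll 0.3 q [0.214, 0.984, -0.443, 1.596, 0.341, 1.027, 1.14] F [-0.4  0.5  1.3] open 17.4
target [ 0.533 -0.023  0.072]
t=8.87 n=2 d=11.3 a=5.6
[-3.8,0.4,4.2,0.1,-2.8,0.0,-3.6,0.4,4.4,0.1,-2.8,0.0]
```

```bash
python3 -m creep '[-4,0,4,0,-2.8,0,-4,0,4,0,-2.8,0]'; python3 pp.py 40 3 5.5 -1 2
```

```text
clock: 9.03
tool_pos: [0.5334, -0.0235, 0.0725]
eef_rot: [0.039, 0.99, 0.008, -0.138]
contact_force: [-0.6, -0.0, -2.9]
opening: 0.2
lip world [ 0.6497 -0.033   0.0035] pan [31.5 -1.9  3.5] phi 10.4 yaw -0.079 roll 0.2 q [0.21, 0.956, -0.427, 1.682, 0.386, 0.874, 1.099] F [-0.6 -0.  -2.9] open 17.6
target [ 0.537 -0.023  0.062]
t=9.03 n=2 d=11.2 a=4.9
[-2.9,0.5,4.7,0.1,-2.5,-0.0,-2.7,0.5,4.9,0.1,-2.5,-0.0]
```

```bash
python3 -m creep '[-3,0,5,0,-2.5,0,-3,0,5,0,-2.5,0]'; python3 pp.py 47 3 2 -1 2;python3 chk.py 6
```

```text
clock: 9.2
tool_pos: [0.5367, -0.0242, 0.0616]
eef_rot: [0.04, 0.995, 0.005, -0.094]
contact_force: [-1.6, 1.1, -2.5]
opening: 0.195
lip world [ 0.6587 -0.0344  0.0032] pan [40.5 -2.5  3.2] phi 5.3 yaw -0.081 roll 0.2 q [0.196, 0.937, -0.397, 1.763, 0.437, 0.724, 1.049] F [-1.6  1.1 -2.5] open 17.2
target [ 0.54  -0.023  0.054]
t=9.20 n=2 d=8.2 a=3.3
[-2.3,0.7,3.3,0.1,-1.7,-0.1,-2.2,0.7,3.4,0.1,-1.7,-0.1]
```

View pics/dt6.png

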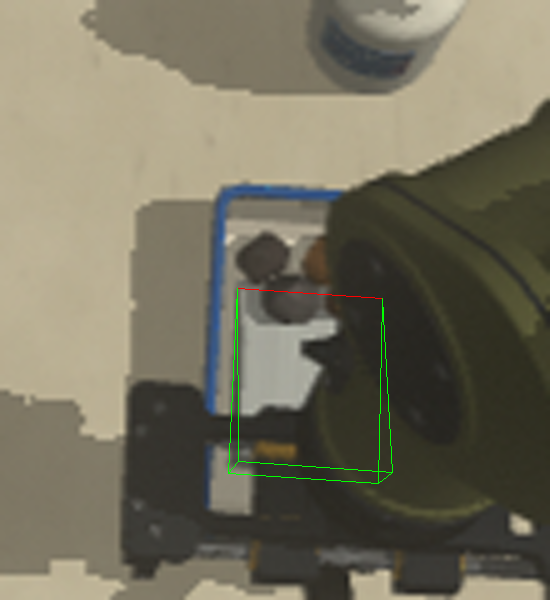

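View pics/ds6.png

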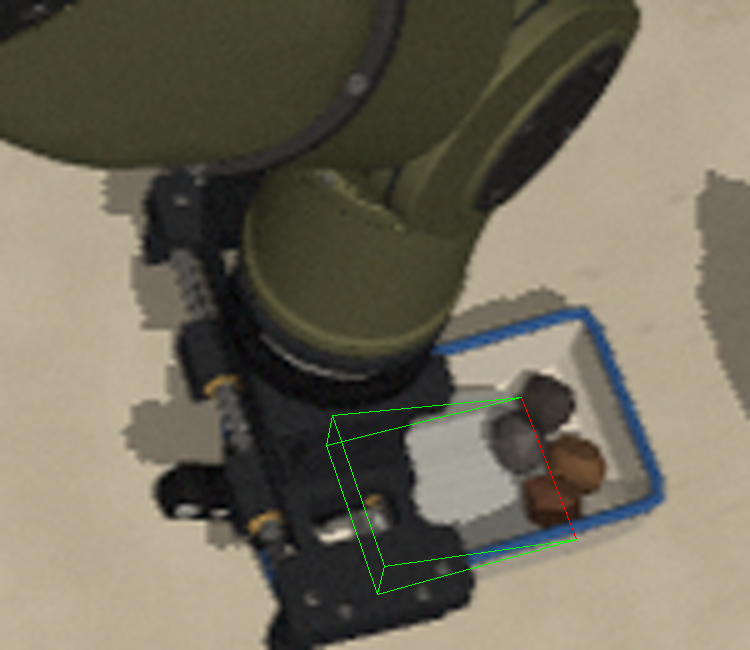

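```bash
python3 -m creep '[-3.5,1.5,3.5,0,-1.7,0,-3.5,1.5,3.5,0,-1.7,0]'; python3 pp.py 55 3.5 1 0 2
```

```text
clock: 9.47
tool_pos: [0.5422, -0.0225, 0.0539]
eef_rot: [0.041, 0.997, 0.003, -0.067]
contact_force: [-1.5, -0.2, 1.9]
opening: 0.195
lip world [ 0.6671 -0.0332  0.0023] pan [48.8 -0.7  2.3] phi 2.2 yaw -0.082 roll 0.0 q [0.176, 0.931, -0.368, 1.803, 0.471, 0.634, 1.011] F [-1.5 -0.2  1.9] open 17.2
target [ 0.547 -0.023  0.053]
t=9.47 n=2 d=5.4 a=1.2
[-2.7,0.1,0.4,0.0,-0.6,-0.1,-2.7,0.1,0.4,0.0,-0.6,-0.1]
```

```bash
python3 -m creep '[-4,0,0,0,-0.6,0,-5,0,-1,0,-0.6,0]'; python3 pp.py 61 7 0 0 2;python3 chk.py 7
```

```text
clock: 9.63
tool_pos: [0.5491, -0.0232, 0.0542]
eef_rot: [0.04, 0.997, 0.002, -0.06]
contact_force: [-3.7, 0.0, 0.6]
opening: 0.199
lip world [ 0.6747 -0.034   0.0043] pan [56.5 -0.9  4.3] phi 1.4 yaw -0.081 roll -0.1 q [0.172, 0.931, -0.363, 1.795, 0.476, 0.628, 1.009] F [-3.7  0.   0.6] open 17.6
target [ 0.552 -0.023  0.054]
t=9.63 n=2 d=3.4 a=1.4
[-1.7,0.2,0.0,-0.0,-0.7,-0.1,-1.7,0.2,0.0,-0.0,-0.7,-0.1]
```

View pics/ds7.png

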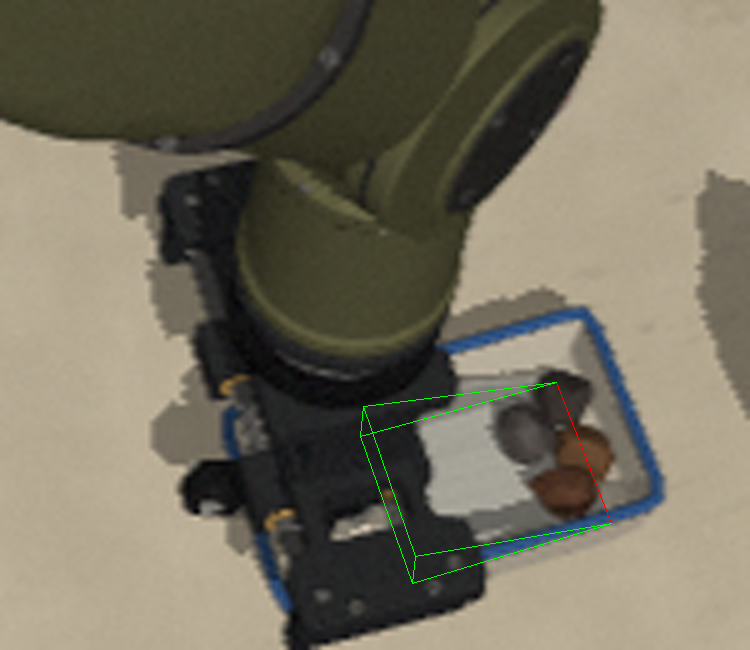

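```bash
python3 -m creep '[-4,2,0,0,-0.7,0,-4,1,-2,0,-1,0]'; python3 pp.py 65 13 -3 2 2;python3 chk.py 8
```

```text
clock: 9.9
tool_pos: [0.5516, -0.0227, 0.0546]
eef_rot: [0.042, 0.998, -0.001, -0.053]
contact_force: [-7.8, -0.3, 1.1]
opening: 0.197
lip world [ 0.678  -0.034   0.0066] pan [59.7 -0.6  6.6] phi 0.5 yaw -0.083 roll -0.4 q [0.162, 0.926, -0.352, 1.803, 0.485, 0.608, 0.994] F [-7.8 -0.3  1.1] open 17.4
target [ 0.554 -0.021  0.053]
t=9.90 n=2 d=3.4 a=3.5
[-1.4,0.9,0.6,-0.2,-1.8,-0.2,-1.3,0.8,0.6,-0.2,-1.8,-0.2]
```

View pics/ds8.png

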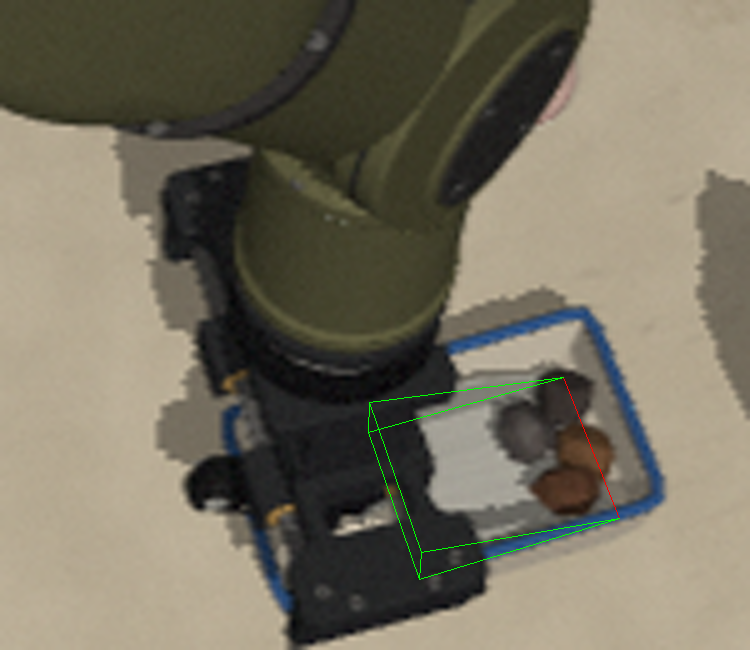

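View pics/dt8.png

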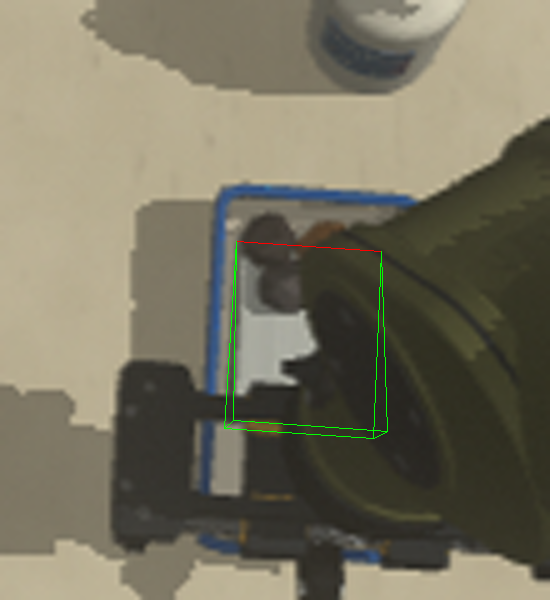

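```bash
python3 -m creep '[-5,1,-3,0,-2,0,-4,1,-4,0,-2,0]'; python3 pp.py 68 20 -6 1 2
```

```text
clock: 10.17
tool_pos: [0.5548, -0.0226, 0.0583]
eef_rot: [0.042, 0.999, -0.004, -0.025]
contact_force: [-0.2, 0.0, -2.0]
opening: 0.197
lip world [ 0.6836 -0.0343  0.0175] pan [65.4 -0.5 17.5] phi -2.7 yaw -0.083 roll -0.6 q [0.14, 0.902, -0.319, 1.849, 0.517, 0.526, 0.956] F [-0.2  0.  -2. ] open 17.3
target [ 0.555 -0.022  0.053]
t=10.17 n=2 d=5.1 a=3.4
[-0.4,0.2,2.5,-0.3,-1.7,-0.2,-0.3,0.2,2.5,-0.3,-1.7,-0.2]
```

```bash
python3 chk.py 9
```

```text
(no output)
```

View pics/ds9.png

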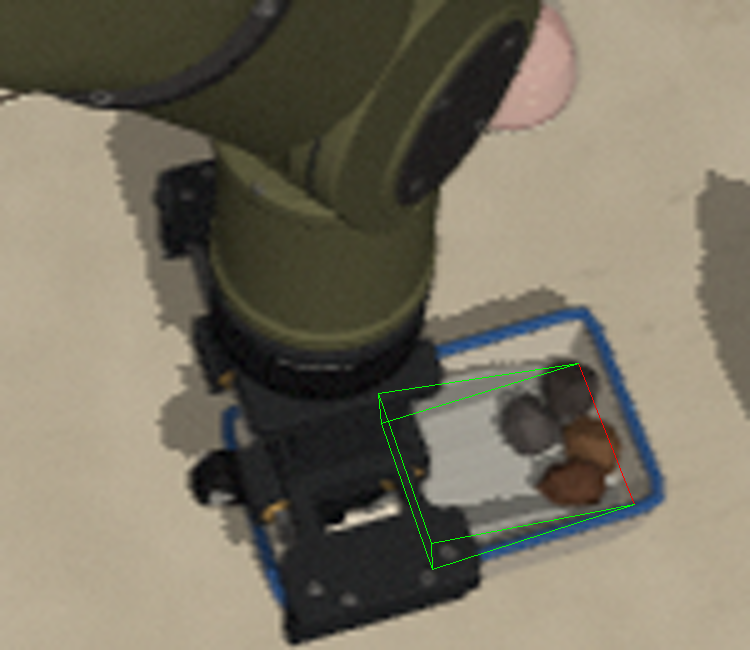

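View pics/dt9.png

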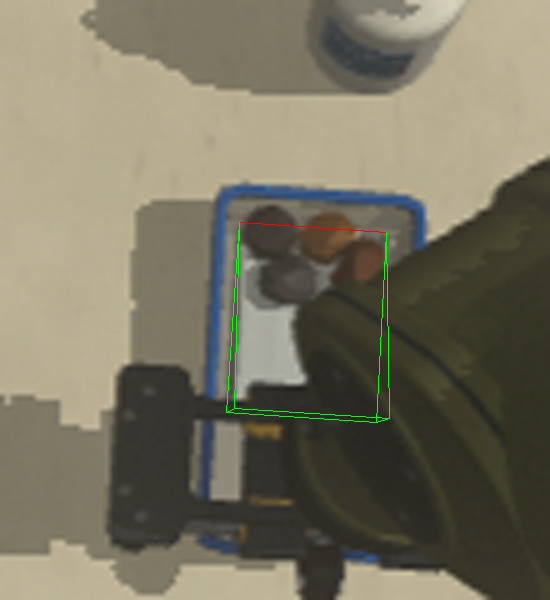

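```bash
python3 pp.py 69 27 -8 1 2; python3 -m creep '[-3,1,-2,0,-2.5,0,-3,0,-2,0,-2.5,0]'; python3 pp.py 71 36 -11 1 2
```

```text
lip world [ 0.6856 -0.0336  0.0191] pan [67.3  0.4 19.1] phi -2.9 yaw -0.082 roll -0.5 q [0.139, 0.9, -0.319, 1.847, 0.517, 0.526, 0.956] F [ 0.1 -0.9 -1.6] open 17.3
target [ 0.555 -0.022  0.056]
t=10.27 n=2 d=4.0 a=5.1
[0.6,-0.2,1.9,-0.3,-2.5,-0.1,0.7,-0.2,1.9,-0.3,-2.5,-0.1]
clock: 10.43
tool_pos: [0.5586, -0.0225, 0.0611]
eef_rot: [0.042, 0.999, -0.007, 0.015]
contact_force: [-6.2, -0.2, -4.2]
opening: 0.191
lip world [ 0.6902 -0.0345  0.0309] pan [72.  -0.2 30.9] phi -7.3 yaw -0.083 roll -0.7 q [0.096, 0.874, -0.25, 1.919, 0.57, 0.392, 0.892] F [-6.2 -0.2 -4.2] open 16.8
target [ 0.556 -0.022  0.058]
t=10.43 n=2 d=4.4 a=3.8
[1.4,0.0,1.7,-0.4,-1.9,-0.2,1.4,0.0,1.7,-0.4,-1.9,-0.2]
```

```bash
python3 pp.py 71 48 -13 0 2; python3 -m creep '[1,0,-4,0,-2.5,0,1,0,-5,0,-2.5,0]'; python3 pp.py 68 70 -16 0 2; python3 chk.py 10
```

```text
lip world [ 0.6902 -0.0345  0.0309] pan [72.  -0.2 30.9] phi -7.3 yaw -0.083 roll -0.7 q [0.096, 0.874, -0.25, 1.919, 0.57, 0.392, 0.892] F [-6.2 -0.2 -4.2] open 16.8
target [ 0.555 -0.023  0.065]
t=10.43 n=2 d=5.2 a=5.8
[1.6,-0.5,-2.0,-0.4,-2.9,-0.1,1.5,-0.5,-2.0,-0.4,-2.9,-0.1]
clock: 10.6
tool_pos: [0.5569, -0.0226, 0.0689]
eef_rot: [0.042, 0.997, -0.008, 0.059]
contact_force: [-0.2, 0.0, -2.5]
opening: 0.199
lip world [ 0.6906 -0.0348  0.0505] pan [72.4 -0.5 50.5] phi -12.4 yaw -0.083 roll -0.6 q [0.022, 0.839, -0.134, 2.012, 0.629, 0.219, 0.814] F [-0.2  0.  -2.5] open 17.5
target [ 0.552 -0.023  0.08 ]
t=10.60 n=2 d=12.2 a=3.7
[2.0,-0.5,-5.8,-0.4,-1.8,-0.2,1.8,-0.4,-5.8,-0.4,-1.8,-0.2]
```

View pics/ds10.png

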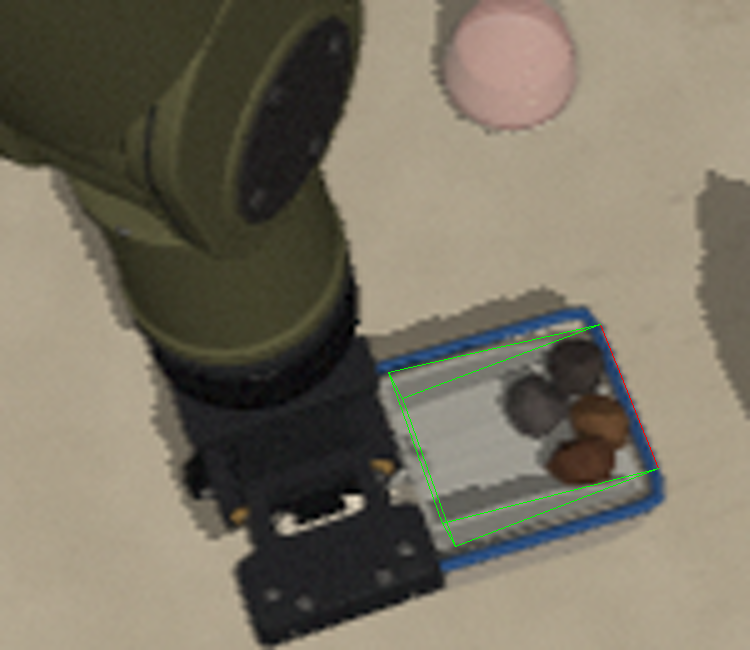

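View pics/dt10.png

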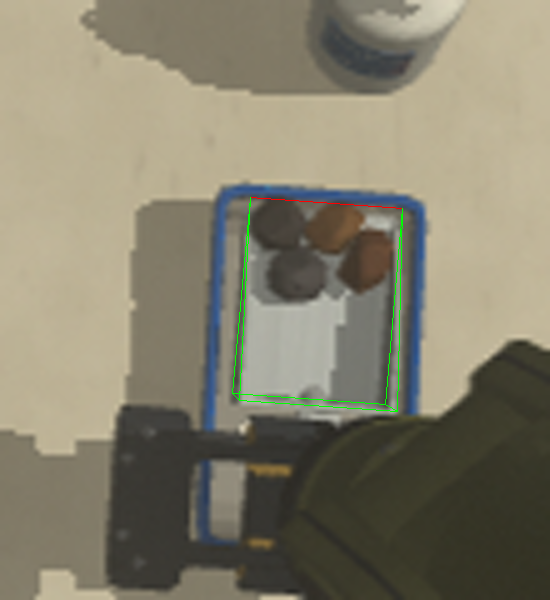

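```bash
python3 -m creep '[1,0,-6,0,-1,0,1,0,-12,0,-0.5,0,1,0,-18,0,0,0,1,0,-20,0,0,0,0,0,-15,0,0,0]'; python3 pp.py 60 130 -15 0; python3 kin2.py; wc -l log.txt
```

```text
clock: 11.12
tool_pos: [0.5454, -0.0198, 0.1397]
eef_rot: [0.04, 0.997, -0.011, 0.069]
contact_force: [1.2, -0.2, -3.4]
opening: 0.195
lip world [ 0.6796 -0.0315  0.1239] pan [ 61.1   2.  123.9] phi -13.5 yaw -0.077 roll -0.9 q [0.07, 0.701, -0.227, 2.029, 0.584, 0.342, 0.852] F [ 1.2 -0.2 -3.4] open 17.1
target [ 0.544 -0.022  0.142]
t=11.12 n=1 d=4.0 a=1.8
[1.1,-2.8,-2.7,-0.9,-1.5,-0.0]
0.008261463493323528 [0.3267, 0.5579, 0.3285, 0.317, 0.0095, -0.0051, -0.071, 0.0, 1.5072] 0.0546602219106334
26 log.txt
```

```bash
cat > kin3.py <<'E'
from h import *
import ast
AX=['z','y','z','y','z','y','z'];SG=np.array([-1,1,-1,1,-1,1,-1])
L0=np.zeros((8,3));L0[0,2]=.33
for i,z in((2,.45),(4,.4),(6,.25)):L0[i,2]=z
def fk(q,v):
    T=L0+v[:24].reshape(8,3);off=v[24:31]
    r=R.identity();p=T[0].copy()
    for i in range(7):
        r=r*R.from_euler(AX[i],SG[i]*q[i]+off[i]);p=p+r.apply(T[i+1]) 
    return p,r
def load():
    D=[ast.literal_eval(l) for l in open('log.txt')];return D
def fit():
    D=load()
    def f(v):
        o=[]
        for q,p,u in D:
            a,b=fk(q,v);o+=[*(a-p),*((b.inv()*R.from_quat(u)).as_rotvec()*.5)]
        return np.array(o)
    reg=np.r_[np.full(24,.004),np.full(6,.004),0.]
    reg[[2]]=.001
    x0=np.zeros(31);x0[30]=np.pi/2
    s=least_squares(lambda v:np.r_[f(v),reg*v],x0)
    e=f(s.x).reshape(-1,6);print("max pos err mm",np.abs(e[:,:3]).max()*1000,"rot deg",np.degrees(np.abs(e[:,3:]).max()*2));print((L0+s.x[:24].reshape(8,3)).round(3).tolist(),s.x[24:].round(3))
    np.save("kin.npy",s.x)
if __name__=="__main__":fit()
E
python3 kin3.py
```

```text
max pos err mm 0.004584323342438079 rot deg 6.903018386391966e-06
[[0.0, -0.0, 0.346], [-0.0, -0.009, 0.001], [0.0, -0.009, 0.507], [-0.0, -0.013, 0.057], [-0.0, -0.013, 0.372], [0.0, -0.0, -0.028], [0.0, -0.0, 0.288], [-0.0, -0.0, 0.038]] [-0.     0.     0.    -0.    -0.     0.     1.571]
```

```bash
cat > ik.py <<'E'
from kin3 import *
V=np.load("kin.npy")
LO=np.array([-3.01,-.46,-1.47,.13,-1,.04,-2.66])+.03;HI=np.array([3.01,2.08,1.51,2.56,4.14,2.09,2.66])-.03
def ik(P,r,q0,w=.003):
    def f(q):
        a,b=fk(q,V);return np.r_[(a-P)*10,(b.inv()*r).as_rotvec()*3,w*(q-q0)]
    s=least_squares(f,np.clip(q0,LO+1e-4,HI-1e-4),bounds=(LO,HI));a,b=fk(s.x,V)
    return s.x,np.linalg.norm(a-P)*1000,np.degrees((b.inv()*r).magnitude())
E
python3 - <<'E'
from ik import *
q0=get_state()["q"];J=np.array([.5987,.3148,0])
for yaw in np.radians([0,20,40,60,80,100]):
    d=np.array([np.cos(yaw),np.sin(yaw),0]);q=q0
    out=[]
    for phi,back,z in[(-14,60,.13),(0,30,.12),(30,10,.10),(50,8,.085),(62,5,.085)]:
        P,r=tcp_for(J-d*back/1000+[0,0,z],yaw,phi)
        # multi-step
        q,e,a=ik(P,r,q);out.append((phi,round(e,1),round(a,1)))
    print(np.degrees(yaw).round(),out,q.round(2))
E
```

```text
0.0 [(-14, np.float64(0.0), np.float64(0.0)), (0, np.float64(0.0), np.float64(0.0)), (30, np.float64(0.0), np.float64(0.0)), (50, np.float64(6.5), np.float64(1.4)), (62, np.float64(43.8), np.float64(9.6))] [-0.23  1.32 -0.59  0.67 -0.12  2.06  0.82]
20.0 [(-14, np.float64(0.0), np.float64(0.0)), (0, np.float64(0.0), np.float64(0.0)), (30, np.float64(0.0), np.float64(0.0)), (50, np.float64(23.1), np.float64(5.0)), (62, np.float64(67.2), np.float64(14.6))] [-0.45  1.23 -0.13  0.76 -0.12  2.06  1.32]
40.0 [(-14, np.float64(0.0), np.float64(0.0)), (0, np.float64(0.0), np.float64(0.0)), (30, np.float64(0.0), np.float64(0.0)), (50, np.float64(20.8), np.float64(4.5)), (62, np.float64(63.8), np.float64(13.9))] [-0.74  1.28  0.46  0.76 -0.11  2.06  1.94]
60.0 [(-14, np.float64(0.0), np.float64(0.0)), (0, np.float64(0.0), np.float64(0.0)), (30, np.float64(0.0), np.float64(0.0)), (50, np.float64(0.8), np.float64(0.2)), (62, np.float64(36.1), np.float64(7.9))] [-0.9   1.4   0.86  0.69 -0.1   2.06  2.4 ]
80.0 [(-14, np.float64(0.0), np.float64(0.0)), (0, np.float64(0.0), np.float64(0.0)), (30, np.float64(0.0), np.float64(0.0)), (50, np.float64(0.0), np.float64(0.0)), (62, np.float64(0.0), np.float64(0.0))] [-0.91  1.41  0.61  0.59  0.24  2.06  2.48]
100.0 [(-14, np.float64(0.0), np.float64(0.0)), (0, np.float64(0.0), np.float64(0.0)), (30, np.float64(0.0), np.float64(0.0)), (50, np.float64(0.0), np.float64(0.0)), (62, np.float64(0.0), np.float64(0.0))] [-0.77  1.21 -0.3   0.99  1.02  1.97  2.17]
```

Run:
```python
from ik import *
q0=get_state()["q"];J=np.array([.5987,.3148,0])
for yaw in np.radians([85,95,105,115,125]):
    d=np.array([np.cos(yaw),np.sin(yaw),0]);q=q0
    # transit 10 steps
    l0=np.array([.6796,-.0315,.124]);y0=-.077
    me=0;mj=0
    for k in range(1,21):
        l=l0+(J-d*.06+[0,0,.13]-l0)*k/20;P,r=tcp_for(l,y0+(yaw-y0)*k/20,-14);qn,e,a=ik(P,r,q);me=max(me,e,a);mj=max(mj,abs(qn-q).max());q=qn
    out=[]
    for phi in range(-10,76,5):
        k=(phi+14)/89;P,r=tcp_for(J-d*(.06-.052*min(1,k*1.6))+[0,0,.13-.05*k],yaw,phi);qn,e,a=ik(P,r,q);mj=max(mj,abs(qn-q).max());q=qn
        if e>1:out.append((phi,e.round(1)));
    print(np.degrees(yaw).round(),me,mj,out[:3],q.round(2),P)
```

```text
85.0 4.12525635611407e-05 0.5352344889519653 [(70, np.float64(2.3)), (75, np.float64(11.8))] [-1.01  1.54  0.85  0.57  0.23  2.06  2.63] [0.59857426 0.31909964 0.21504056]
95.0 4.7143911276282196e-05 0.2516291969439313 [] [-0.95  1.42  0.23  0.69  0.77  2.06  2.42] [0.59782955 0.31901248 0.21504056]
105.0 5.2925840519153775e-05 0.14166420112775568 [] [-0.87  1.32 -0.22  0.94  1.12  2.06  2.22] [0.59711128 0.31879733 0.21504056]
115.0 0.00044802475701904873 0.2528521354091293 [] [-0.8   1.27 -0.44  1.16  1.32  2.06  2.1 ] [0.59644129 0.31846073 0.21504056]
125.0 19.85786051661438 0.2701438961226694 [(-10, np.float64(14.4)), (-5, np.float64(7.4))] [-0.75  1.25 -0.58  1.36  1.47  2.06  2.02] [0.59583992 0.31801289 0.21504056]
```

```bash
cat >> h.py <<'E'
JAR=np.array([.5987,.3148,0])
def jar_tcp(back,z,phi,yawd=105,side=0):
    y=np.radians(yawd);d=np.array([np.cos(y),np.sin(y),0]);n=np.array([-d[1],d[0],0])
    return tcp_for(JAR-d*back/1000+n*side/1000+[0,0,z/1000],y,phi)
E
cat > jp.py <<'E'
from h import *
import sys
a=[float(x) for x in sys.argv[1:5]]
cur();P,r=jar_tcp(*a)
print("target",P.round(3));n=int(sys.argv[5]) if len(sys.argv)>5 else None
plan(P,r,n,v=25,w=5.5,dec=1)
E
python3 jp.py 70 165 -14 105
```

```text
lip world [ 0.6796 -0.0315  0.1239] pan [ 61.1   2.  123.9] phi -13.5 yaw -0.077 roll -0.9 q [0.07, 0.701, -0.227, 2.029, 0.584, 0.342, 0.852] F [ 1.2 -0.2 -3.4] open 17.1
target [0.651 0.117 0.18 ]
t=11.12 n=20 d=177.3 a=109.7
[-5.0,7.2,-1.4,-0.8,-0.1,-5.4,-5.6,6.7,-1.3,-0.8,-0.1,-5.4,-6.2,6.2,-1.2,-0.8,-0.1,-5.4,-6.8,5.6,-1.1,-0.8,-0.1,-5.4,-7.3,4.9,-1.1,-0.8,-0.1,-5.4]
```

```bash
python3 -m creep '[-3,4,-6,-0.4,0,-2.5,-5,7,-9,-0.8,0,-5,-6,6,-10,-0.8,0,-5.4,-7,6,-8,-0.8,0,-5.4,-7,5,-4,-0.8,0,-5.4]'; python3 jp.py 70 165 -14 105
```

```text
clock: 11.53
tool_pos: [0.5702, 0.0093, 0.1892]
eef_rot: [-0.174, 0.982, 0.005, 0.068]
contact_force: [0.3, -0.5, -3.6]
opening: 0.197
lip world [0.6969 0.0548 0.1729] pan [ 71.7  89.4 172.9] phi -13.3 yaw 0.353 roll -0.8 q [0.231, 0.677, -0.519, 1.905, 0.595, 0.566, 1.259] F [ 0.3 -0.5 -3.6] open 17.4
target [0.651 0.117 0.18 ]
t=11.53 n=16 d=135.0 a=85.0
[-6.9,4.6,1.5,-0.8,-0.1,-5.2,-7.3,3.9,1.6,-0.8,-0.1,-5.2,-7.6,3.2,1.6,-0.8,-0.1,-5.2,-7.9,2.5,1.7,-0.8,-0.1,-5.2,-8.1,1.7,1.7,-0.8,-0.1,-5.2]
```

```bash
python3 -m creep '[-7,5,1,-0.8,0,-5.2,-7,4,1,-0.8,0,-5.2,-8,3,1,-0.8,0,-5.2,-8,2.5,1,-0.8,0,-5.2,-8,2,1,-0.8,0,-5.2]'; python3 jp.py 70 165 -14 105; python3 -c "
from h import *
pic('top','t11.png',(200,60,420,260),3)"
```

```text
clock: 11.95
tool_pos: [0.6009, 0.0402, 0.1972]
eef_rot: [-0.4, 0.914, 0.022, 0.063]
contact_force: [0.8, 0.9, -3.0]
opening: 0.198
lip world [0.6927 0.1387 0.1806] pan [ 60.9 172.6 180.6] phi -13.2 yaw 0.828 roll -0.6 q [0.313, 0.759, -0.726, 1.767, 0.634, 0.734, 1.693] F [ 0.8  0.9 -3. ] open 17.5
target [0.651 0.117 0.18 ]
t=11.95 n=11 d=93.3 a=57.7
[-7.9,1.4,2.7,-0.8,-0.1,-5.2,-8.0,0.6,2.7,-0.8,-0.1,-5.2,-8.0,-0.1,2.7,-0.8,-0.1,-5.2,-8.0,-0.9,2.7,-0.8,-0.1,-5.2,-7.9,-1.7,2.7,-0.8,-0.1,-5.2]
```

View pics/t11.png

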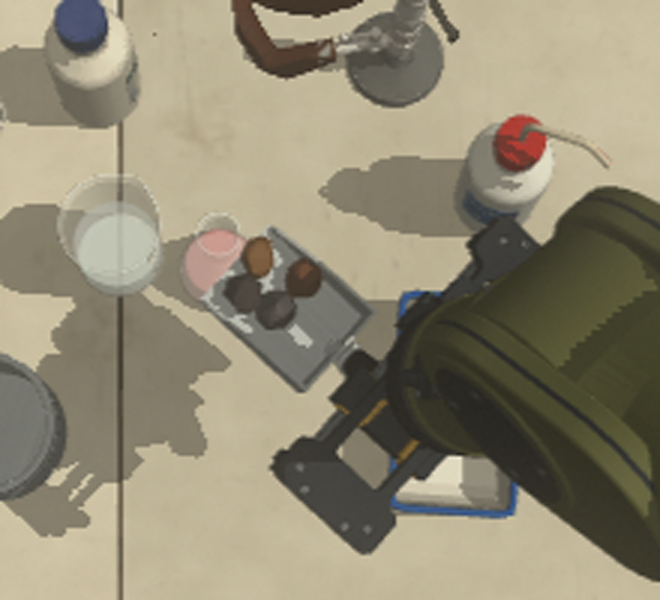

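Four chips secure in the bowl near the lip. Continue.

```bash
python3 -m creep '[-8,1.5,0,-0.8,0,-5.2,-8,0.5,0,-0.8,0,-5.2,-8,0,1,-0.8,0,-5.2,-8,-1,2,-0.8,0,-5.2,-8,-2,2,-0.8,0,-5.2]'; python3 jp.py 70 155 -14 105
```

```text
clock: 12.42
tool_pos: [0.627, 0.0692, 0.2015]
eef_rot: [-0.6, 0.797, 0.038, 0.051]
contact_force: [0.7, -0.2, -3.1]
opening: 0.196
lip world [0.6648 0.1983 0.1842] pan [ 28.4 229.9 184.2] phi -12.9 yaw 1.290 roll -0.0 q [0.337, 0.858, -0.886, 1.615, 0.669, 0.928, 2.127] F [ 0.7 -0.2 -3.1] open 17.3
target [0.651 0.117 0.17 ]
t=12.42 n=6 d=62.2 a=31.1
[-8.0,-1.7,6.4,-0.7,-0.2,-5.1,-7.8,-2.5,6.4,-0.7,-0.2,-5.1,-7.5,-3.2,6.4,-0.7,-0.2,-5.1,-7.2,-4.0,6.4,-0.7,-0.2,-5.1,-6.8,-4.7,6.3,-0.7,-0.2,-5.1]
```

```bash
cat > sim.py <<'E'
from ik import *
import sys
yaw=float(sys.argv[1]);q=get_state()["q"].copy();p0,r0,_=now()
# local differential IK along path, w larger -> stay near prev
def go(P1,r1,n,q):
    p,r=fk(q,V);rv=(r.inv()*r1).as_rotvec()
    for k in range(1,n+1):
        q,e,a=ik(p+(P1-p)*k/n,r*R.from_rotvec(rv*k/n),q,.02)
    return q,e,a
for back,z,phi in[(70,155,-14),(40,135,0),(15,110,20),(8,100,40),(5,95,55),(5,95,65),(5,95,72)]:
    P,r=jar_tcp(back,z,phi,yaw);q,e,a=go(P,r,5,q);print(phi,round(e,1),round(a,1),q.round(2))
E
for y in 90 105; do python3 sim.py $y;done
```

```text
-14 0.0 0.0 [ 0.31  0.91 -0.94  1.69  0.74  0.89  2.27]
0 0.0 0.0 [ 0.06  0.87 -0.82  1.61  0.79  1.08  2.11]
20 0.0 0.0 [-0.26  0.93 -0.67  1.41  0.84  1.42  2.  ]
40 0.0 0.0 [-0.51  1.05 -0.53  1.15  0.89  1.78  2.01]
55 0.0 0.0 [-0.67  1.2  -0.42  0.91  0.96  2.04  2.1 ]
65 0.0 0.0 [-0.85  1.3   0.02  0.74  0.78  2.06  2.31]
72 0.0 0.0 [-0.98  1.44  0.53  0.61  0.49  2.06  2.54]
-14 0.0 0.0 [ 0.29  1.   -1.    1.47  0.75  1.08  2.6 ]
0 0.0 0.0 [ 0.07  0.93 -0.88  1.49  0.85  1.15  2.4 ]
20 0.0 0.0 [-0.24  0.93 -0.72  1.43  0.96  1.38  2.19]
40 0.0 0.0 [-0.51  1.01 -0.57  1.29  1.03  1.67  2.11]
55 0.0 0.0 [-0.67  1.12 -0.46  1.15  1.09  1.87  2.12]
65 0.0 0.0 [-0.76  1.21 -0.39  1.05  1.14  2.    2.15]
72 0.0 0.0 [-0.84  1.27 -0.28  0.97  1.14  2.06  2.21]
```

```bash
python3 jp.py 60 150 -10 98
```

```text
lip world [0.6648 0.1983 0.1842] pan [ 28.4 229.9 184.2] phi -12.9 yaw 1.290 roll -0.0 q [0.337, 0.858, -0.886, 1.615, 0.669, 0.928, 2.127] F [ 0.7 -0.2 -3.1] open 17.3
target [0.625 0.123 0.174]
t=12.42 n=5 d=60.6 a=24.3
[-9.5,3.4,6.8,-0.5,0.6,-4.8,-9.8,2.5,6.7,-0.5,0.6,-4.8,-10.0,1.6,6.6,-0.5,0.6,-4.8,-10.2,0.7,6.5,-0.5,0.6,-4.8,-10.3,-0.2,6.4,-0.5,0.6,-4.8]
```

```bash
python3 -m creep '[-9.5,3.5,6,-0.5,0.6,-4.8,-10,2.5,7,-0.5,0.6,-4.8,-10,1.5,7,-0.5,0.6,-4.8,-10,0.5,6.5,-0.5,0.6,-4.8,-10,0,6.5,-0.5,0.6,-4.8]'; python3 jp.py 35 120 5 98;python3 -c "
from h import *
pic('top','t12.png',(150,110,350,260),4);pic('side','s12.png',(180,80,380,230),4)"
```

```text
clock: 12.83
tool_pos: [0.6309, 0.1148, 0.1766]
eef_rot: [0.753, -0.657, -0.025, -0.022]
contact_force: [0.2, -0.2, -2.4]
opening: 0.194
lip world [0.6134 0.2468 0.1511] pan [-26.6 274.3 151.1] phi -9.4 yaw 1.707 roll -0.0 q [0.243, 0.937, -0.935, 1.554, 0.767, 1.037, 2.403] F [ 0.2 -0.2 -2.4] open 17.1
target [0.62  0.159 0.178]
t=12.83 n=3 d=45.1 a=14.4
[-14.9,1.6,0.6,-0.0,4.8,-0.1,-14.9,1.6,-0.6,-0.0,4.8,-0.1,-14.8,1.5,-1.9,-0.0,4.8,-0.1]
```

View pics/t12.png

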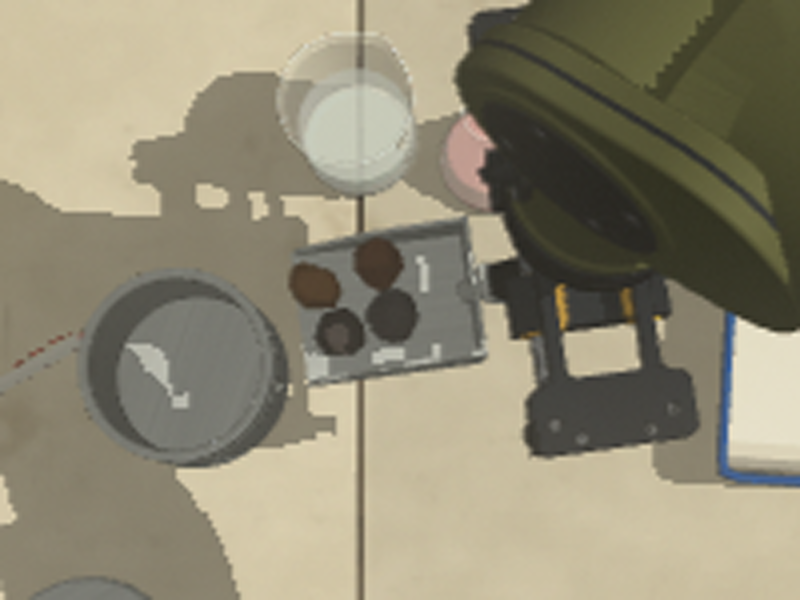

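View pics/s12.png

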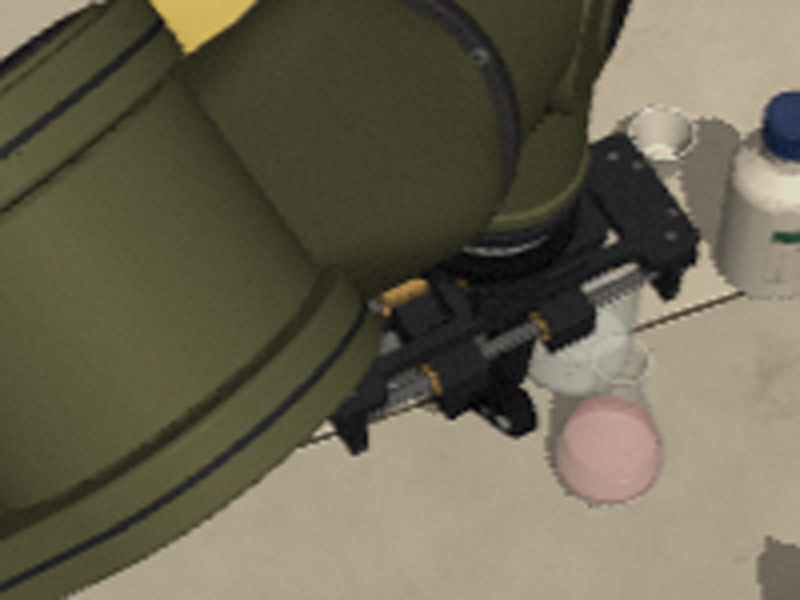

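```bash
python3 -m creep '[-15,1.5,0,0,4.8,0,-15,1.5,0,0,4.8,0,-15,1.5,-1,0,4.8,0]'; python3 jp.py 18 95 20 100; python3 -c "
from h import *
t=pic('top','t13.png',(150,110,350,260),4);print(onz(t,(193.9,201.1),.075))"
```

```text
clock: 13.18
tool_pos: [0.6254, 0.1437, 0.1765]
eef_rot: [0.737, -0.669, 0.073, 0.066]
contact_force: [0.5, -0.9, -2.8]
opening: 0.196
lip world [0.6141 0.2651 0.1171] pan [-27.3 292.5 117.1] phi 5.8 yaw 1.668 roll -0.1 q [-0.003, 0.909, -0.785, 1.522, 0.852, 1.171, 2.192] F [ 0.5 -0.9 -2.8] open 17.3
target [0.619 0.195 0.183]
t=13.18 n=3 d=52.0 a=14.9
[-16.5,0.3,-5.3,0.4,4.7,-1.4,-16.0,-0.1,-6.7,0.4,4.7,-1.4,-15.4,-0.6,-8.0,0.4,4.7,-1.4]
[0.59946795 0.31435405 0.075     ]
```

View pics/t13.png

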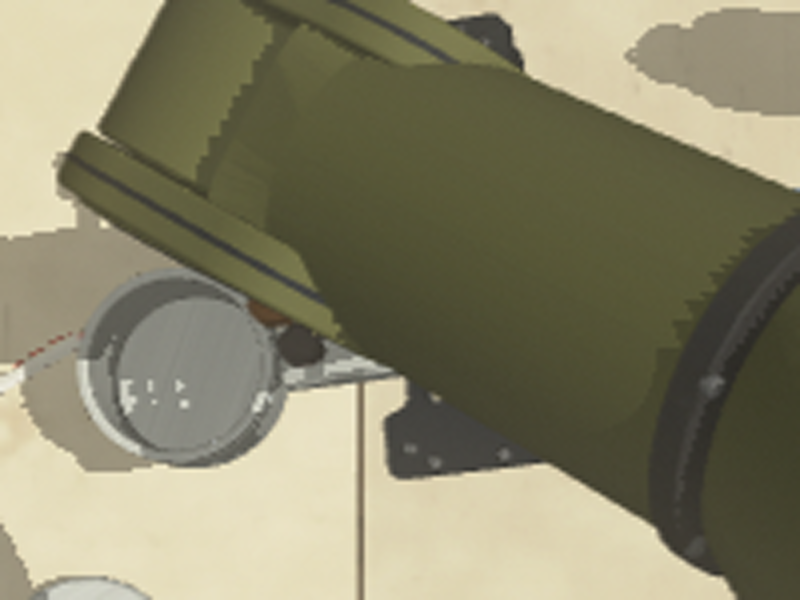

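```bash
python3 jp.py 22 97 9 99 2
```

```text
lip world [0.6093 0.2768 0.1181] pan [-33.  303.9 118.1] phi 5.5 yaw 1.682 roll -0.1 q [-0.016, 0.909, -0.791, 1.523, 0.851, 1.171, 2.189] F [-2.8  8.  -0.4] open 17.5
target [0.62  0.176 0.163]
t=13.23 n=2 d=25.0 a=4.4
[-11.6,-0.1,4.7,0.3,1.8,-1.3,-11.7,-0.3,4.4,0.3,1.8,-1.3]
```

```bash
python3 -m creep '[-11,0,5,0,1.8,-1,-11,0,5,0,1.8,-1,0,0,0,0,0,0]'; python3 jp.py 15 92 30 99
```

```text
clock: 13.48
tool_pos: [0.6201, 0.1788, 0.1654]
eef_rot: [0.749, -0.65, 0.094, 0.083]
contact_force: [-1.1, 1.5, -2.3]
opening: 0.194
lip world [0.6039 0.2962 0.0994] pan [-39.9 322.8  99.4] phi 8.9 yaw 1.712 roll 0.1 q [-0.098, 0.933, -0.76, 1.501, 0.88, 1.207, 2.156] F [-1.1  1.5 -2.3] open 17.1
target [0.614 0.214 0.196]
t=13.48 n=4 d=47.2 a=21.1
[-6.8,0.3,-9.7,0.1,5.3,-0.2,-5.8,0.2,-10.3,0.1,5.3,-0.2,-4.9,0.2,-10.8,0.1,5.3,-0.2,-3.9,0.1,-11.2,0.1,5.3,-0.2]
```

```bash
python3 -m creep '[-6,0,-8,0,5.3,0,-6,0,-9,0,5.3,0,-5,0,-10,0,5.3,0,-4,0,-11,0,5.3,0]'; python3 jp.py 12 90 48 99
```

```text
clock: 13.82
tool_pos: [0.6214, 0.1975, 0.1978]
eef_rot: [0.706, -0.636, 0.234, 0.206]
contact_force: [1.0, 0.1, -1.5]
opening: 0.199
lip world [0.6136 0.2825 0.0925] pan [-29.2 309.9  92.5] phi 30.8 yaw 1.673 roll -0.4 q [-0.37, 0.984, -0.594, 1.331, 0.935, 1.544, 2.067] F [ 1.   0.1 -1.5] open 17.5
target [0.608 0.253 0.216]
t=13.82 n=4 d=60.0 a=17.4
[-8.7,1.9,-12.0,0.5,4.3,-0.6,-7.8,1.7,-12.7,0.5,4.3,-0.6,-6.9,1.5,-13.2,0.5,4.3,-0.6,-5.9,1.3,-13.7,0.5,4.3,-0.6]
```

```bash
python3 jp.py 14 88 33 99 2; python3 -c "
from h import *
t=pic('top','t14.png',(150,110,350,260),4);t=pic('side','s14.png',(180,80,380,230),4)"
```

```text
lip world [0.6136 0.2825 0.0925] pan [-29.2 309.9  92.5] phi 30.8 yaw 1.673 roll -0.4 q [-0.37, 0.984, -0.594, 1.331, 0.935, 1.544, 2.067] F [ 1.   0.1 -1.5] open 17.5
target [0.613 0.221 0.197]
t=13.82 n=2 d=24.6 a=3.7
[-10.0,2.9,-6.6,0.7,1.1,-1.3,-9.9,2.6,-6.8,0.7,1.1,-1.3]
```

View pics/t14.png

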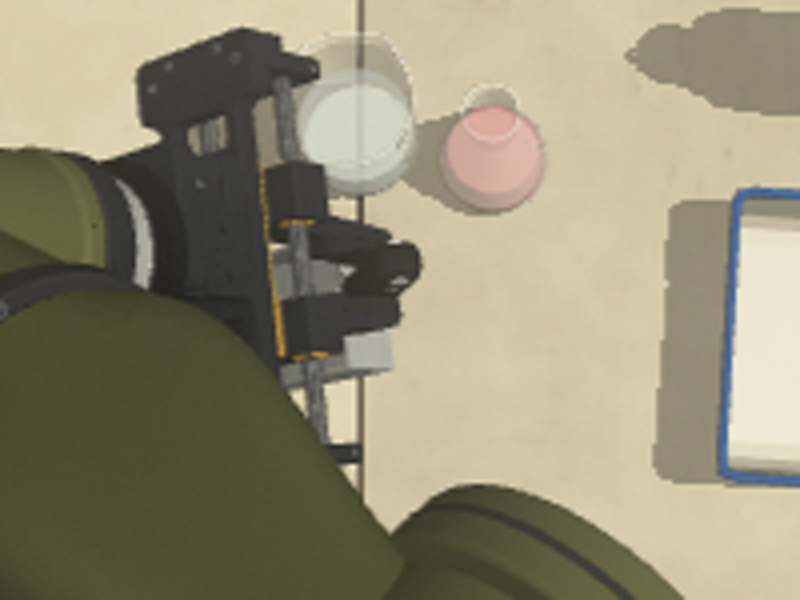

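View pics/s14.png

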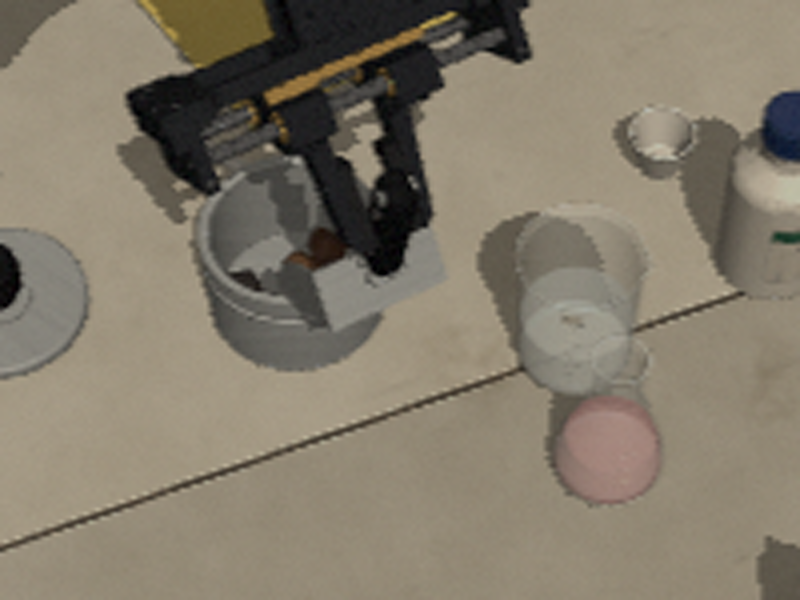

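```bash
python3 -m creep '[-11,3,-8,0.7,2,-1,-11,3,-8,0.7,2,-1,-5,1,-8,0,4,0,-4,0,-10,0,5,0]'; python3 jp.py 12 90 55 99;python3 -c "
from h import *
t=pic('side','s15.png',(180,80,380,230),4)"
```

```text
clock: 14.25
tool_pos: [0.613, 0.2351, 0.2069]
eef_rot: [0.684, -0.602, 0.313, 0.268]
contact_force: [1.2, 0.0, -1.3]
opening: 0.201
lip world [0.6067 0.2957 0.0858] pan [-37.1 322.5  85.8] phi 43.1 yaw 1.694 roll -0.6 q [-0.535, 1.062, -0.511, 1.215, 0.977, 1.732, 2.057] F [ 1.2  0.  -1.3] open 17.7
target [0.606 0.269 0.221]
t=14.25 n=3 d=37.2 a=12.0
[-4.0,0.9,-11.7,0.3,4.0,-0.4,-3.2,0.9,-11.9,0.3,4.0,-0.4,-2.4,0.8,-12.1,0.3,4.0,-0.4]
```

View pics/s15.png

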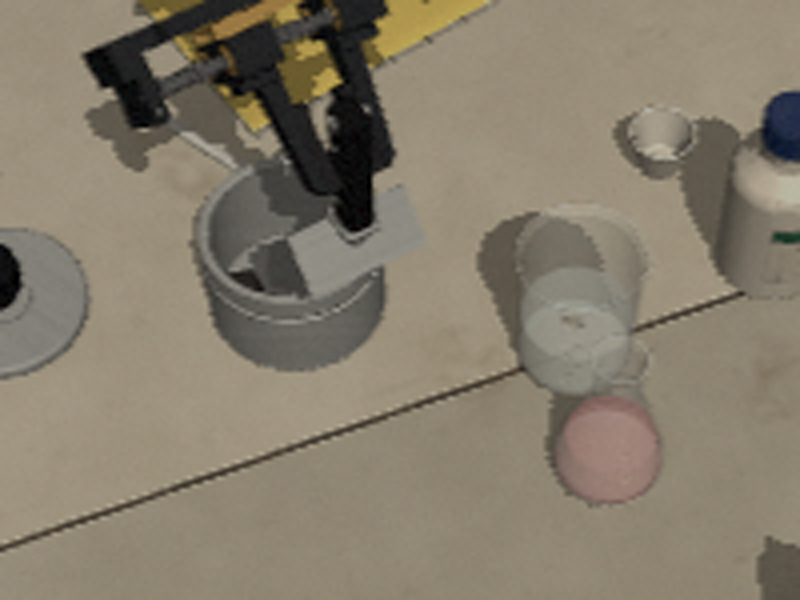

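Chips are sliding out of view behind the scoop. One more steep tilt, then look.

```bash
python3 -m creep '[-5,1,-12,0,4,0,-4,1,-12,0,4,0,-3,1,-12,0,4,0,0,0,0,0,0,0]'; python3 jp.py 30 120 40 99;python3 -c "
from h import *
t=pic('side','s16.png',(180,80,380,230),4);t=pic('top','t16.png',(150,110,350,260),4)"
```

```text
clock: 14.63
tool_pos: [0.6066, 0.2677, 0.2156]
eef_rot: [0.648, -0.573, 0.377, 0.33]
contact_force: [-1.6, -0.4, -3.1]
opening: 0.198
lip world [0.6034 0.303  0.0848] pan [-40.9 329.6  84.8] phi 54.6 yaw 1.689 roll -0.3 q [-0.663, 1.163, -0.428, 1.051, 1.012, 1.924, 2.099] F [-1.6 -0.4 -3.1] open 17.4
target [0.613 0.219 0.238]
t=14.63 n=3 d=54.3 a=14.8
[14.6,-0.2,10.7,0.4,-4.9,-0.4,15.5,-0.1,9.4,0.4,-4.9,-0.4,16.2,0.1,8.1,0.4,-4.9,-0.4]
```

View pics/s16.png

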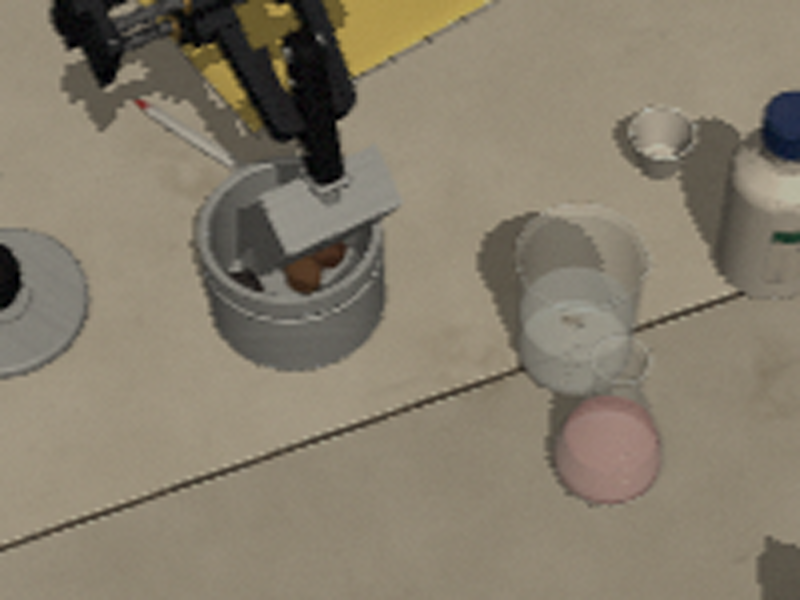

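View pics/t16.png

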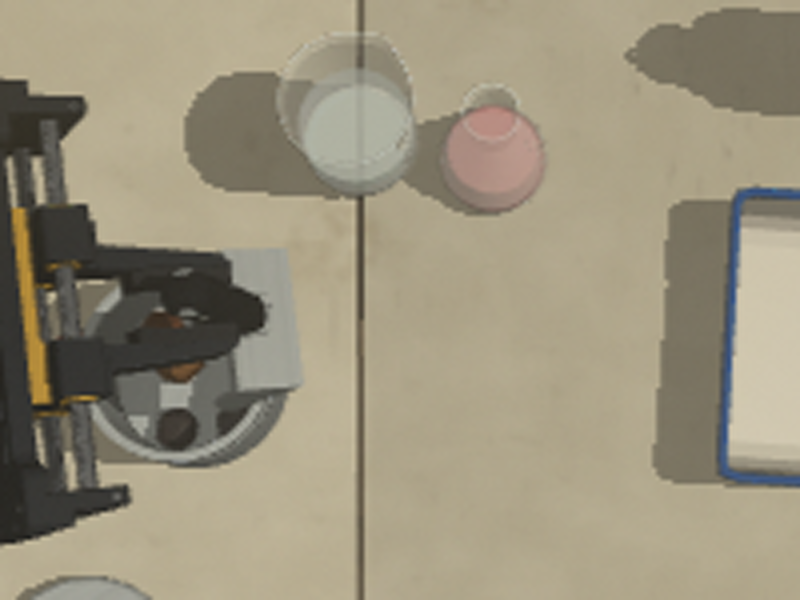

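```bash
python3 jp.py 40 135 40 99; python3 -m creep '[10,0,-8,0,0,0,14,0,4,0,-4.9,0,16,0,4,0,-4.9,0,17,0,4,0,-4.9,0]'
cat > wp.py <<'E'
from h import *
import sys
a=[float(x) for x in sys.argv[1:6]] # origin x,y,z(mm of underside), yaw rad, phi
cur();Rs=R.from_euler('z',a[3])*R.from_euler('y',a[4],degrees=True)
P,r=tcp_for(np.array(a[:2]+[a[2]/1000])+Rs.apply([.046,0,0]),a[3],a[4])
print("target",P.round(3));plan(P,r,int(sys.argv[6]) if len(sys.argv)>6 else None,dec=1,v=34,w=6.5)
E
python3 wp.py .54 .15 100 .19 0
```

```text
lip world [0.6067 0.2992 0.0875] pan [-37.3 326.   87.5] phi 54.7 yaw 1.676 roll -0.6 q [-0.658, 1.159, -0.425, 1.052, 1.013, 1.923, 2.098] F [ 0.2 -0.3 -1.1] open 17.7
target [0.615 0.209 0.253]
t=14.73 n=3 d=65.2 a=14.9
[19.1,0.1,10.4,0.4,-4.9,-0.6,19.9,0.4,8.7,0.4,-4.9,-0.6,20.6,0.7,7.0,0.4,-4.9,-0.6]
clock: 15.07
tool_pos: [0.6125, 0.2261, 0.2601]
eef_rot: [0.692, -0.614, 0.285, 0.25]
contact_force: [0.7, -0.2, -2.2]
opening: 0.197
lip world [0.6051 0.2951 0.1436] pan [-38.5 321.8 143.6] phi 39.0 yaw 1.688 roll -0.2 q [-0.49, 0.972, -0.542, 1.215, 0.933, 1.742, 2.12] F [ 0.7 -0.2 -2.2] open 17.4
target [0.46  0.135 0.147]
t=15.07 n=15 d=210.6 a=92.8
[-1.8,10.8,8.7,-2.5,-2.1,5.3,-0.5,10.6,9.2,-2.5,-2.1,5.3,0.8,10.1,9.7,-2.5,-2.1,5.3,2.0,9.6,10.0,-2.5,-2.1,5.3,3.3,8.9,10.4,-2.5,-2.1,5.3]
```

```bash
python3 wp.py .54 .14 180 .19 0
```

```text
lip world [0.6051 0.2951 0.1436] pan [-38.5 321.8 143.6] phi 39.0 yaw 1.688 roll -0.2 q [-0.49, 0.972, -0.542, 1.215, 0.933, 1.742, 2.12] F [ 0.7 -0.2 -2.2] open 17.4
target [0.46  0.125 0.227]
t=15.07 n=15 d=185.9 a=92.8
[2.4,10.9,5.4,-2.5,-2.1,5.3,3.5,10.4,5.7,-2.5,-2.1,5.3,4.7,9.8,6.0,-2.5,-2.1,5.3,5.8,9.0,6.2,-2.5,-2.1,5.3,6.8,8.2,6.4,-2.5,-2.1,5.3]
```

```bash
python3 -m creep '[3,11,5,-2.5,-2.1,5.3,4,10.5,5.5,-2.5,-2.1,5.3,5,10,6,-2.5,-2.1,5.3,6,9,6,-2.5,-2.1,5.3,7,8,6.5,-2.5,-2.1,5.3]';python3 wp.py .54 .14 160 .19 0
```

```text
clock: 15.48
tool_pos: [0.5668, 0.1763, 0.2679]
eef_rot: [-0.506, 0.821, -0.197, -0.179]
contact_force: [0.6, 0.3, -2.9]
opening: 0.196
lip world [0.6196 0.2584 0.1737] pan [-21.3 286.3 173.7] phi 24.1 yaw 1.078 roll -8.2 q [-0.321, 0.839, -0.553, 1.359, 0.681, 1.568, 1.674] F [ 0.6  0.3 -2.9] open 17.3
target [0.46  0.125 0.207]
t=15.48 n=9 d=133.1 a=58.3
[6.0,9.3,9.8,-2.6,-2.1,5.5,7.2,8.2,10.0,-2.6,-2.1,5.5,8.3,7.0,10.1,-2.6,-2.1,5.5,9.3,5.7,10.0,-2.6,-2.1,5.5,10.1,4.3,9.9,-2.6,-2.1,5.5]
```

```bash
python3 -m creep '[6,9,10,-2.6,-2.1,5.5,7,8,10,-2.6,-2.1,5.5,8,7,10,-2.6,-2.1,5.5,9,6,10,-2.6,-2.1,5.5,10,4,10,-2.6,-2.1,5.5]';python3 wp.py .54 .14 80 .19 0
```

```text
clock: 15.9
tool_pos: [0.5118, 0.1356, 0.244]
eef_rot: [-0.265, 0.956, -0.088, -0.093]
contact_force: [0.4, -0.1, -2.0]
opening: 0.198
lip world [0.6181 0.1919 0.1813] pan [-17.6 219.9 181.3] phi 7.5 yaw 0.538 roll -6.9 q [-0.126, 0.693, -0.544, 1.664, 0.486, 1.161, 1.245] F [ 0.4 -0.1 -2. ] open 17.5
target [0.46  0.125 0.127]
t=15.90 n=4 d=128.5 a=22.8
[5.6,8.1,30.6,-2.5,-1.6,4.9,7.0,6.2,30.7,-2.5,-1.6,4.9,8.3,4.2,30.8,-2.5,-1.6,4.9,9.4,2.1,30.6,-2.5,-1.6,4.9]
```

```bash
python3 -m creep '[6,8,26,-2.5,-1.6,4.9,7,6,28,-2.5,-1.6,4.9,8,4,28,-2.5,-1.6,4.9,9,2,26,-2.5,-1.6,4.9,0,0,0,0,0,0]';python3 wp.py .54 .14 20 .19 0
```

```text
clock: 16.32
tool_pos: [0.4642, 0.1098, 0.1497]
eef_rot: [-0.069, 0.997, -0.003, -0.033]
contact_force: [-1.4, -2.2, -1.9]
opening: 0.199
lip world [0.5917 0.127  0.1067] pan [-38.8 153.1 106.7] phi -1.7 yaw 0.138 roll -0.0 q [-0.046, 0.7, -0.445, 2.019, 0.485, 0.593, 0.883] F [-1.4 -2.2 -1.9] open 17.5
target [0.46  0.125 0.067]
t=16.32 n=3 d=84.4 a=3.4
[-1.2,5.3,27.6,0.1,0.6,-1.0,-1.5,5.3,27.6,0.1,0.6,-1.0,-1.9,5.3,27.6,0.1,0.6,-1.0]
```

```bash
python3 -m creep '[-1,5,27,0,0.6,0,-1,5,27,0,0.6,0,-1,5,25,0,0.6,0,0,0,0,0,0,0]';python3 wp.py .54 .14 6 .17 0;python3 -c "
from h import *
t=pic('side','s17.png',(170,120,370,270),4);t=pic('top','t17.png',(150,110,350,260),4)"
```

```text
clock: 16.65
tool_pos: [0.4681, 0.1178, 0.078]
eef_rot: [-0.067, 0.997, -0.006, -0.04]
contact_force: [-0.5, 0.8, -2.3]
opening: 0.191
lip world [0.595  0.1341 0.033 ] pan [-36.1 160.5  33. ] phi -0.8 yaw 0.134 roll -0.4 q [-0.125, 0.83, -0.348, 2.03, 0.567, 0.46, 0.801] F [-0.5  0.8 -2.3] open 16.8
target [0.46  0.127 0.053]
t=16.65 n=1 d=28.0 a=2.2
[5.0,10.2,25.6,-0.2,0.8,-2.1]
```

View pics/s17.png

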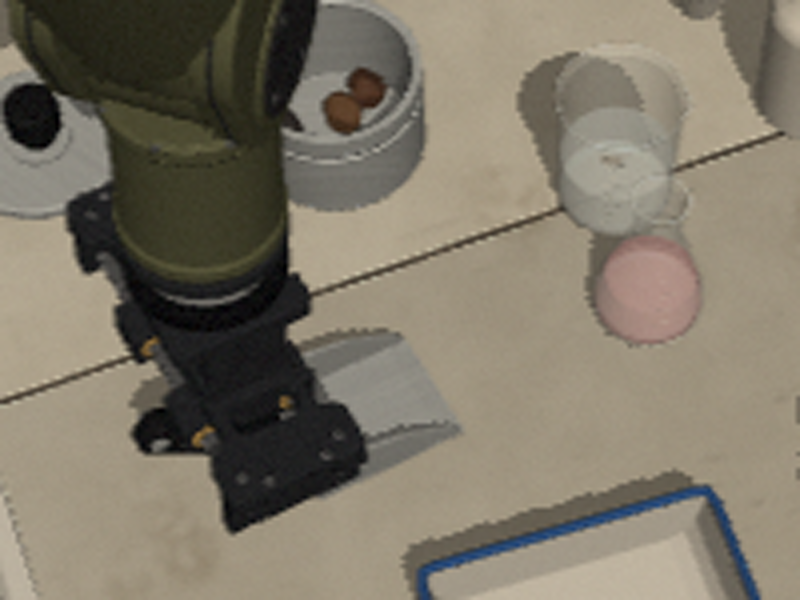

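View pics/t17.png

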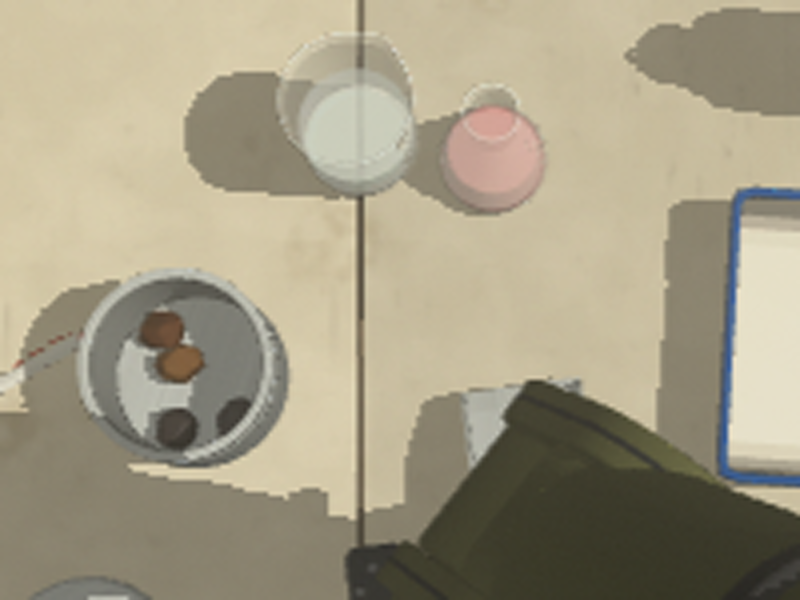

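```bash
python3 -m creep '[0,0,14,0,0,0,0,0,13,0,0,0,0,0,2,0,0,0]';python3 wp.py .545 .128 0 .135 0
```

```text
clock: 17.0
tool_pos: [0.4742, 0.1174, 0.0586]
eef_rot: [-0.066, 0.997, -0.005, -0.031]
contact_force: [0.4, 0.0, -1.7]
opening: 0.196
lip world [0.6019 0.1337 0.0161] pan [-29.2 160.6  16.1] phi -1.9 yaw 0.133 roll -0.3 q [-0.149, 0.861, -0.303, 2.037, 0.602, 0.394, 0.773] F [ 0.4  0.  -1.7] open 17.3
target [0.464 0.118 0.047]
t=17.00 n=1 d=15.4 a=2.0
[8.9,1.5,12.4,-0.3,1.9,-0.2]
```

```bash
python3 -m creep '[4,0,8,0,1,0,4,0,5,0,1,0,2,0,1,0,0,0]';python3 wp.py .545 .128 0 .135 0
```

```text
clock: 17.25
tool_pos: [0.4698, 0.1172, 0.0509]
eef_rot: [-0.066, 0.997, -0.004, -0.042]
contact_force: [1.4, -0.9, -0.5]
opening: 0.198
lip world [0.5965 0.1334 0.0055] pan [-34.5 159.9   5.5] phi -0.6 yaw 0.132 roll -0.2 q [-0.142, 0.879, -0.313, 2.03, 0.596, 0.407, 0.781] F [ 1.4 -0.9 -0.5] open 17.5
target [0.464 0.118 0.047]
t=17.25 n=1 d=6.7 a=0.7
[4.9,1.1,4.5,-0.2,0.6,-0.2]
```

```bash
python3 -m creep '[2,0,4,0,0.6,0,1,0,2,0,0,0]';python3 wp.py .545 .128 0 .135 0
```

```text
clock: 17.42
tool_pos: [0.4674, 0.1171, 0.0491]
eef_rot: [-0.066, 0.997, -0.005, -0.046]
contact_force: [1.0, -0.4, 8.8]
opening: 0.2
lip world [0.5938 0.1332 0.0027] pan [-37.2 159.5   2.7] phi -0.2 yaw 0.132 roll -0.2 q [-0.14, 0.884, -0.316, 2.03, 0.593, 0.411, 0.783] F [ 1.  -0.4  8.8] open 17.6
target [0.464 0.118 0.047]
t=17.42 n=1 d=3.8 a=0.3
[2.7,0.9,2.5,-0.2,0.2,-0.2]
```

```bash
python3 -m creep '[0,0,0,0,0,0,0.5,0,0,0,0,0,0.5,0,0,0,0,0,0.5,0,0,0,0,0,0.5,0,0,0,0,0]' 60 60;python3 wp.py .545 .128 0 .135 0;python3 -c "
from h import *
t=pic('side','s18.png',(170,120,370,270),4)"
```

```text
clock: 17.83
tool_pos: [0.4667, 0.1167, 0.052]
eef_rot: [-0.066, 0.997, -0.004, -0.045]
contact_force: [-0.7, -0.2, 0.5]
opening: 0.552
lip world [0.5932 0.1328 0.0059] pan [-37.8 159.    5.9] phi -0.3 yaw 0.132 roll -0.2 q [-0.139, 0.877, -0.318, 2.034, 0.592, 0.412, 0.783] F [-0.7 -0.2  0.5] open 48.6
target [0.464 0.118 0.047]
t=17.83 n=1 d=5.8 a=0.4
[1.7,1.2,5.4,-0.1,0.3,-0.2]
```

View pics/s18.png

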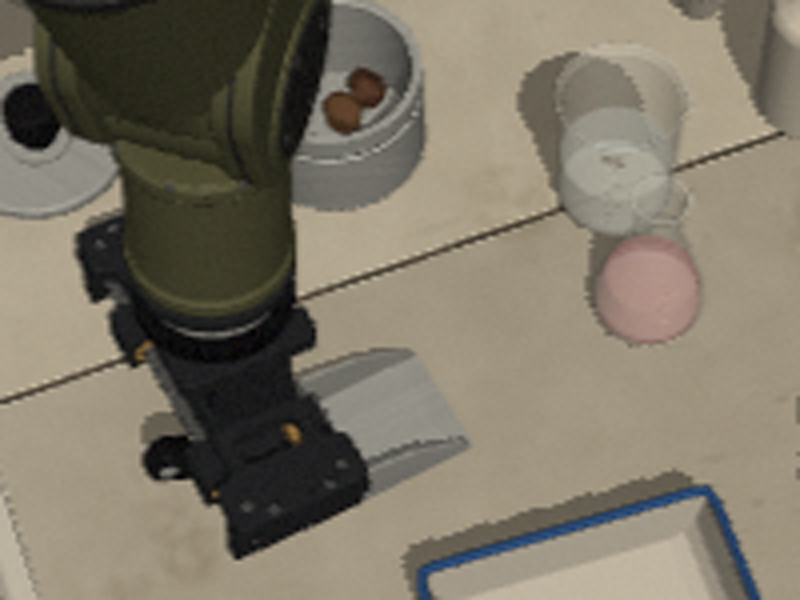

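```bash
python3 -m creep '[0,0,-20,0,0,0,0,0,-32,0,0,0,0,0,-35,0,0,0,0,0,-35,0,0,0,0,0,-20,0,0,0]' 70
python3 - <<'E'
from h import *
plan([.4352,.3718,.16],down(1.70),dec=1)
E
```

```text
clock: 18.3
tool_pos: [0.4749, 0.1178, 0.1936]
eef_rot: [-0.067, 0.996, -0.006, -0.054]
contact_force: [0.8, -0.3, -0.7]
opening: 0.796
t=18.30 n=8 d=259.2 a=6.2
[0.2,32.1,4.1,-0.0,-0.8,0.0,0.3,32.1,4.1,-0.0,-0.8,0.0,0.4,32.1,4.1,-0.0,-0.8,0.0,0.4,32.1,4.1,-0.0,-0.8,0.0,0.5,32.1,4.1,-0.0,-0.8,0.0]
```

```bash
python3 -m creep '[0,20,0,0,-0.8,0,0,32,2,0,-0.8,0,0,32,2,0,-0.8,0,0,32,2,0,-0.8,0,0,20,0,0,-0.8,0]'
python3 - <<'E'
from h import *
plan([.4352,.3718,.16],down(1.70),dec=1)
t=pic('side','s19.png',(140,90,340,240),4);t=pic('top','t19.png',(130,150,330,300),4)
E
```

```text
clock: 18.72
tool_pos: [0.4621, 0.2505, 0.1914]
eef_rot: [-0.059, 0.998, -0.005, -0.013]
contact_force: [-0.2, -0.5, -0.0]
opening: 0.796
t=18.72 n=4 d=128.1 a=1.7
[2.9,31.0,7.7,-0.1,-0.4,-0.2,2.9,31.0,7.7,-0.1,-0.4,-0.2,2.8,31.0,7.8,-0.1,-0.4,-0.2,2.8,30.9,7.8,-0.1,-0.4,-0.2]
```

View pics/s19.png

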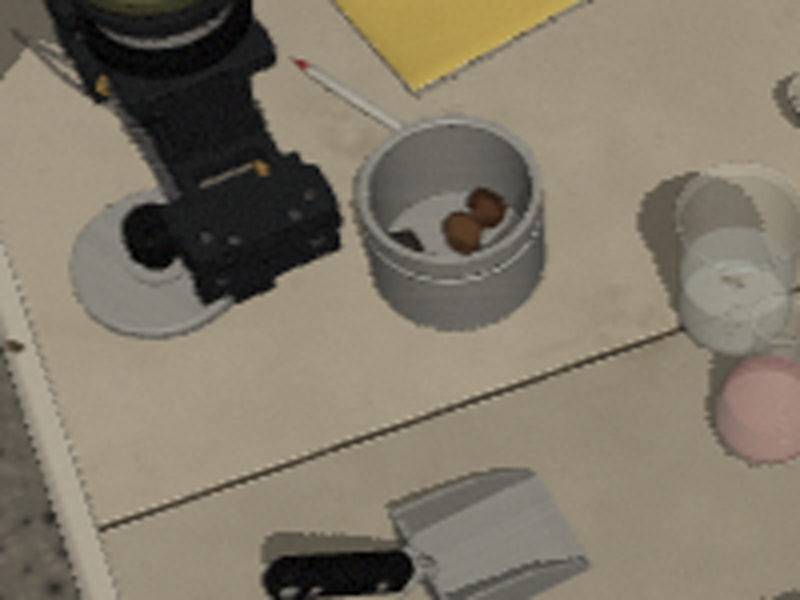

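View pics/t19.png

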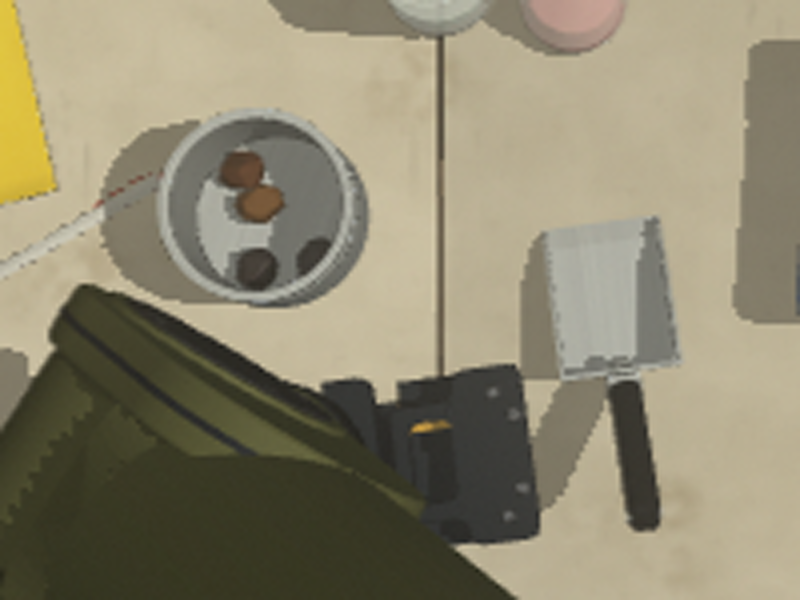

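```bash
cat > ov.py <<'E'
from h import *
def ov(cam,name,crop,sc,circles):
    p=pic(cam);im=p["color"][crop[1]:crop[3],crop[0]:crop[2],::-1]
    im=cv2.resize(im,None,fx=sc,fy=sc,interpolation=cv2.INTER_CUBIC)
    th=np.linspace(0,2*np.pi,80)
    for c,rad,col in circles:
        X=np.c_[c[0]+rad*np.cos(th),c[1]+rad*np.sin(th),np.full(80,c[2])]
        u=(proj(p,X)+.5-crop[:2])*sc
        cv2.polylines(im,[np.round(u).astype(int)],True,col,1)
    cv2.imwrite("pics/"+name,im)
E
python3 - <<'E'
from ov import *
j=(.5991,.3146,.075);C=[(j,.052,(0,0,255)),(j,.046,(0,255,0))]
ov('top','o1.png',(160,165,235,240),8,C);ov('side','o2.png',(220,110,285,180),8,C)
E
```

```text
(no output)
```

View pics/o1.png

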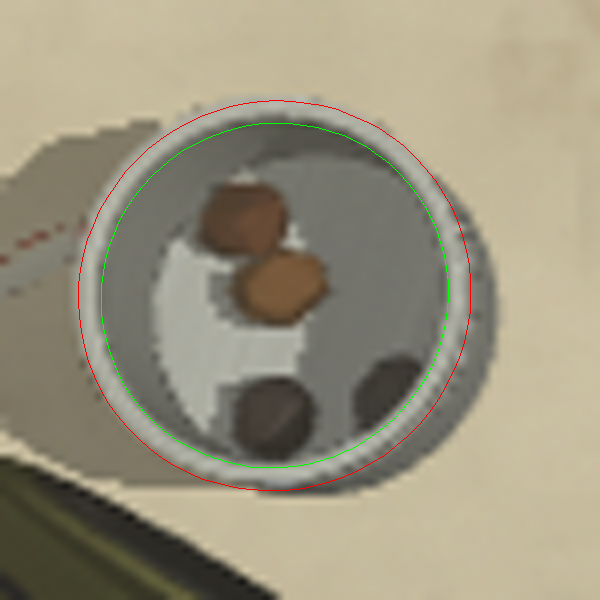

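View pics/o2.png

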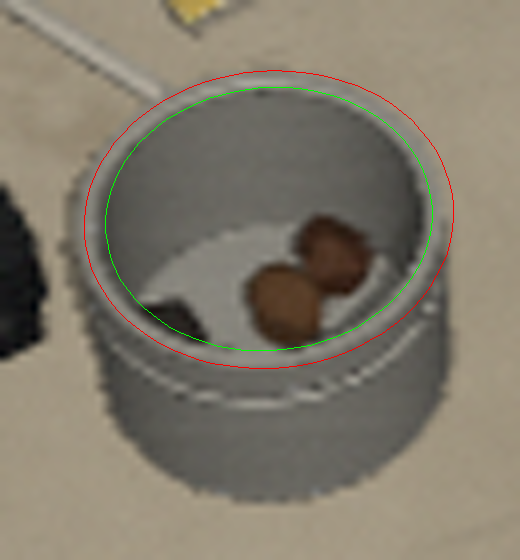

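```bash
python3 -m creep '[3,31,8,0,-0.4,0,3,31,8,0,-0.4,0,3,31,8,0,-0.4,0,2,20,5,0,0,0,0,0,0,0,0,0]'
python3 - <<'E'
from ov import *
plan([.4352,.3718,.08],down(1.70),dec=1)
l=(.4352,.3718,.018);C=[(l,.052,(0,0,255)),((l[0],l[1],.041),.016,(0,255,0))]
ov('side','o3.png',(140,110,220,190),8,C)
E
```

```text
clock: 19.33
tool_pos: [0.444, 0.3475, 0.1576]
eef_rot: [-0.048, 0.999, -0.012, -0.003]
contact_force: [-0.7, 0.3, -0.3]
opening: 0.792
t=19.33 n=3 d=81.8 a=2.3
[2.0,8.9,25.7,-0.4,-0.1,-0.6,1.9,8.8,25.8,-0.4,-0.1,-0.6,1.9,8.6,25.8,-0.4,-0.1,-0.6]
```

View pics/o3.png

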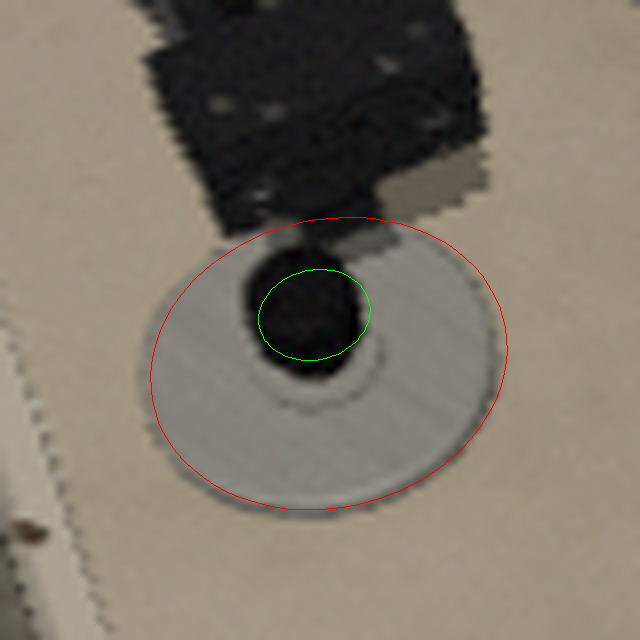

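```bash
python3 -m creep '[2,9,25,0,0,-0.6,2,9,26,0,0,-0.6,2,8,26,-0.4,0,-0.6,0,0,0,0,0,0]'
python3 - <<'E'
from h import *
plan([.4350,.3722,.026],down(1.70),dec=1)
E
```

```text
clock: 19.72
tool_pos: [0.443, 0.358, 0.0795]
eef_rot: [-0.057, 0.998, -0.013, -0.001]
contact_force: [-0.4, -0.7, 1.0]
opening: 0.798
t=19.72 n=2 d=56.0 a=1.7
[3.1,8.2,26.6,-0.7,-0.1,-0.4,3.1,7.9,26.7,-0.7,-0.1,-0.4]
```

```bash
python3 -m creep '[6,14,0,-0.7,0,-0.4,2,3,8,-0.7,0,0,0,0,0,0,0,0]'
python3 - <<'E'
from h import *
plan([.4350,.3722,.027],down(1.70),dec=1)
E
```

```text
clock: 19.97
tool_pos: [0.4361, 0.3687, 0.0728]
eef_rot: [-0.056, 0.998, -0.002, -0.001]
contact_force: [0.5, -0.5, -0.1]
opening: 0.793
t=19.97 n=2 d=45.9 a=1.0
[0.3,1.9,22.9,-0.1,-0.1,-0.5,0.3,1.9,22.9,-0.1,-0.1,-0.5]
```

```bash
python3 -m creep '[1,3,23,0,0,-0.4,1,2,20,0,0,-0.4,0,0,0,0,0,0]'
python3 - <<'E'
from h import *
plan([.4350,.3722,.027],down(1.70),dec=1)
E
```

```text
clock: 20.22
tool_pos: [0.4376, 0.3736, 0.0347]
eef_rot: [-0.061, 0.998, -0.0, 0.003]
contact_force: [-0.6, -0.3, -1.1]
opening: 0.793
t=20.22 n=1 d=8.3 a=0.5
[2.8,-1.1,7.7,-0.0,0.3,-0.4]
```

```bash
python3 -m creep '[3,-1,8,0,0.3,0,0,0,0.5,0,0,0,0.5,0,0.5,0,0,0,0.5,0,0.5,0,0,0,0.5,0,0.5,0,0,0]' 20 30
python3 - <<'E'
from h import *
plan([.4350,.3722,.027],down(1.70),dec=1)
E
```

```text
clock: 20.63
tool_pos: [0.4365, 0.3721, 0.0299]
eef_rot: [-0.059, 0.998, 0.001, 0.003]
contact_force: [-1.3, 1.5, -0.5]
opening: 0.441
t=20.63 n=1 d=3.3 a=0.7
[1.5,0.2,2.9,0.1,0.3,-0.6]
```

```bash
python3 -m creep '[1.5,0,3,0,0.3,0,0.5,0,0.5,0,0,0,0,0,0,0,0,0]'
python3 - <<'E'
from ov import *
p,r,_=now();plan([.4350,.3722,.027],down(1.70),dec=1)
t=pic('side','s20.png',(140,90,240,190),7)
E
```

```text
clock: 20.88
tool_pos: [0.4354, 0.374, 0.0281]
eef_rot: [-0.059, 0.998, 0.003, 0.002]
contact_force: [0.1, 1.0, -3.2]
opening: 0.352
t=20.88 n=1 d=2.2 a=0.7
[0.7,-1.7,1.1,0.4,0.2,-0.6]
```

View pics/s20.png

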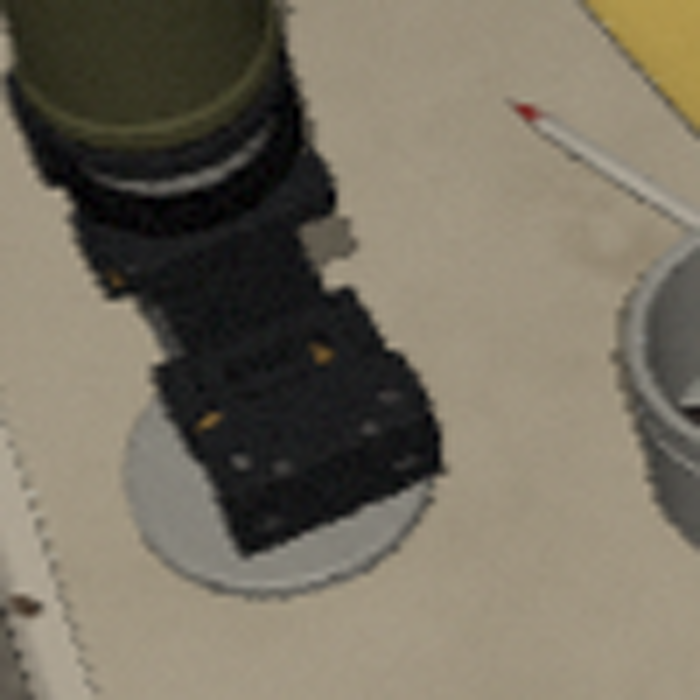

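```bash
python3 -m creep '[0,0,-12,0,0,0,0,0,-25,0,0,0,0,0,-35,0,0,0,0,0,-35,0,0,0,0,0,-15,0,0,0]' 20 45
python3 - <<'E'
from ov import *
r0=R.from_quat([-.059,.998,.003,.002])
p,r,_=now();z=p[2]-.028
C=[((p[0],p[1],z+.018),.052,(0,0,255)),((p[0],p[1],z+.010),.052,(0,255,0))]
ov('side','o5.png',(140,60,240,160),7,C);ov('top','o6.png',(120,220,220,320),7,C)
plan([.599,.3146,.16],r0,dec=1)
E
```

```text
clock: 21.35
tool_pos: [0.4309, 0.3685, 0.1505]
eef_rot: [-0.06, 0.998, -0.003, -0.005]
contact_force: [-0.0, 0.2, -2.6]
opening: 0.35
t=21.45 n=6 d=176.3 a=1.0
[-26.6,-12.3,-1.9,-0.1,-0.1,0.0,-26.6,-12.3,-1.8,-0.1,-0.1,0.0,-26.6,-12.3,-1.8,-0.1,-0.1,0.0,-26.6,-12.3,-1.8,-0.1,-0.1,0.0,-26.6,-12.3,-1.7,-0.1,-0.1,0.0]
```

View pics/o5.png

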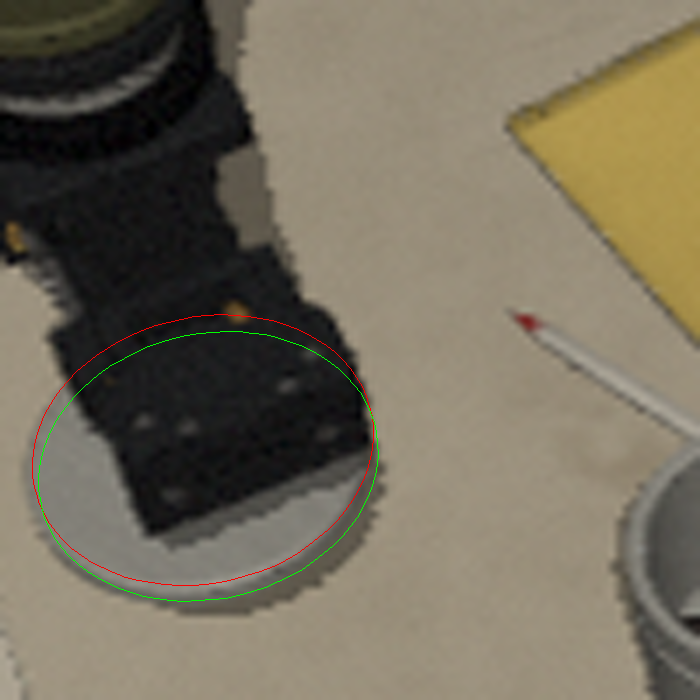

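View pics/o6.png

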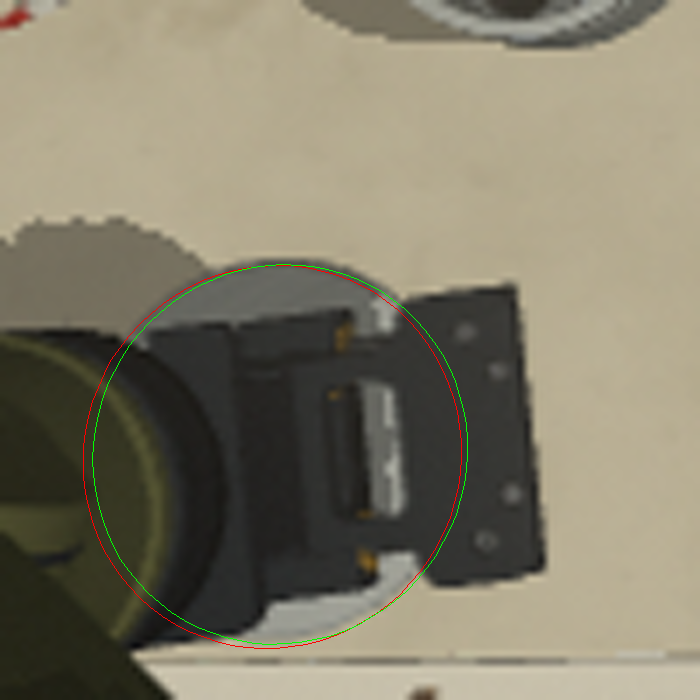

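```bash
python3 -m creep '[-20,-10,-2,0,0,0,-28,-13,-2,0,0,0,-28,-13,-2,0,0,0,-28,-13,-2,0,0,0,-28,-12,-1,0,0,0]'
cat > lp.py <<'E'
from h import *
import sys
r0=R.from_quat([-.059,.998,.003,.002]);r0=down(1.688)
print(get_state()['q'].round(2));plan([.5985,.3146,float(sys.argv[1])],r0,dec=1)
E
python3 lp.py .16
```

```text
clock: 21.87
tool_pos: [0.5619, 0.3247, 0.1523]
eef_rot: [-0.069, 0.998, -0.005, -0.012]
contact_force: [0.3, 0.4, -3.7]
opening: 0.35
[-0.36  0.86 -0.46  1.53  0.45  0.88  0.74]
t=21.87 n=2 d=38.8 a=1.9
[-17.3,-7.5,-4.2,-0.3,-0.7,0.6,-17.5,-7.3,-4.0,-0.3,-0.7,0.6]
```

```bash
python3 -m creep '[-17,-7,-3,0,-0.7,0.6,-12,-5,0,0,-0.7,0.6,0,0,0,0,0,0]'; python3 lp.py .13
```

```text
clock: 22.12
tool_pos: [0.5991, 0.3076, 0.1483]
eef_rot: [-0.053, 0.999, -0.009, -0.001]
contact_force: [0.5, 0.1, -2.6]
opening: 0.353
[-0.33  0.89 -0.44  1.47  0.46  0.9   0.76]
t=22.12 n=1 d=19.6 a=1.3
[-0.2,7.4,18.2,-1.1,-0.1,-0.7]
```

```bash
python3 -m creep '[0,7,12,-1,0,-0.7,0,1,6,0,0,0,0,0,0,0,0,0]'; python3 lp.py .12
```

```text
clock: 22.37
tool_pos: [0.5938, 0.3147, 0.1261]
eef_rot: [-0.06, 0.998, -0.002, -0.005]
contact_force: [-0.2, -0.2, -2.9]
opening: 0.35
[-0.33  0.92 -0.44  1.48  0.47  0.86  0.76]
t=22.37 n=1 d=7.7 a=0.6
[-4.7,-0.7,6.1,-0.2,-0.6,0.1]
```

```bash
python3 -m creep '[-5,0,5,0,-0.6,0,-1,0,1,0,0,0]'
python3 - <<'E'
from ov import *
r0=down(1.688)
p,r,_=now();z=p[2]-.028;print(p.round(4))
j=(.5991,.3146,.075)
C=[((p[0],p[1],z+.018),.052,(0,0,255)),((p[0],p[1],z),.044,(255,0,255)),(j,.052,(0,255,0)),((j[0],j[1],0),.052,(0,255,0))]
ov('side','o7.png',(210,90,300,180),8,C);ov('top','o8.png',(150,150,250,250),7,C)
plan([.5985,.3146,.11],r0,dec=1)
E
```

```text
clock: 22.53
tool_pos: [0.5969, 0.3165, 0.1189]
eef_rot: [-0.061, 0.998, -0.002, -0.001]
contact_force: [0.3, 0.4, -2.0]
opening: 0.345
[0.5969 0.3165 0.1189]
t=22.63 n=1 d=10.0 a=0.4
[-1.0,-2.4,9.7,-0.2,-0.1,0.3]
```

View pics/o7.png

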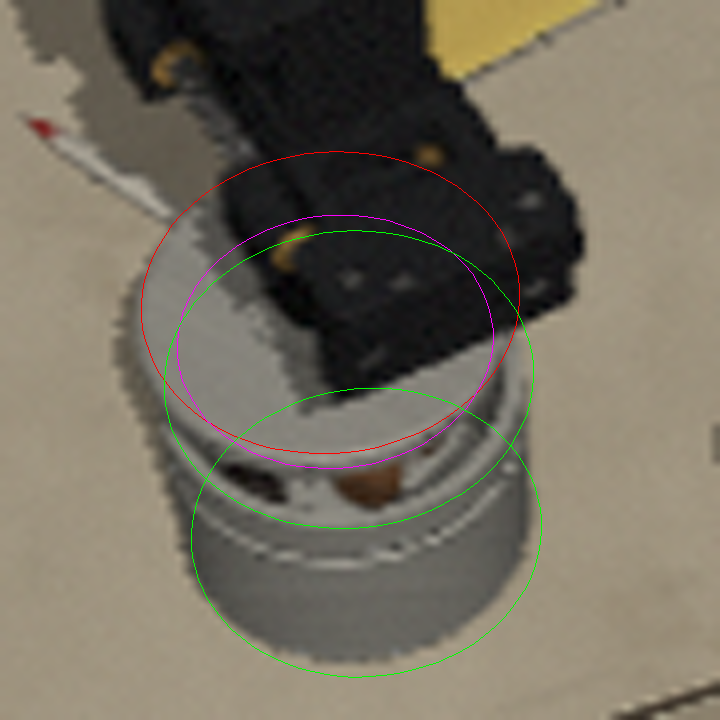

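View pics/o8.png

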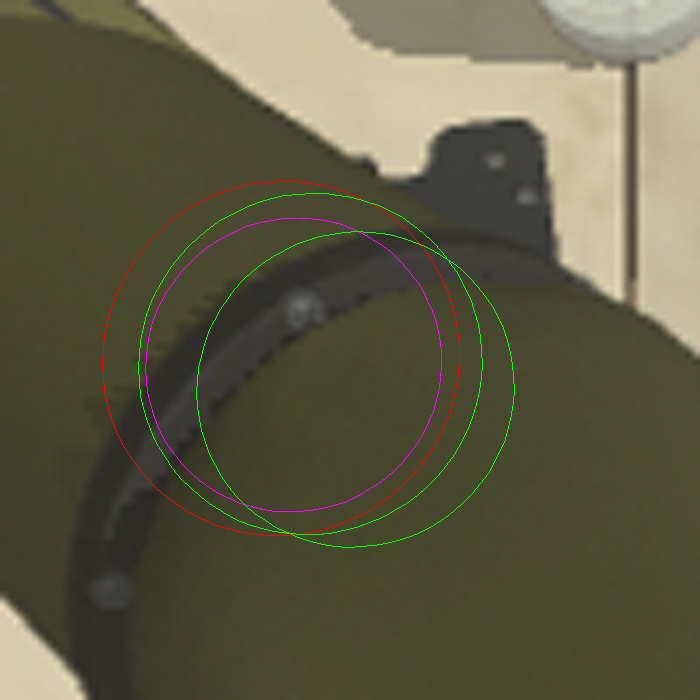

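```bash
python3 -m creep '[-1,-2.5,7,0,0,0,-0.5,0,2,0,0,0]'; python3 lp.py .105
```

```text
clock: 22.8
tool_pos: [0.5994, 0.3152, 0.1115]
eef_rot: [-0.062, 0.998, -0.001, 0.0]
contact_force: [-0.4, -0.2, -4.5]
opening: 0.35
[-0.34  0.94 -0.43  1.48  0.48  0.83  0.75]
t=22.80 n=1 d=6.6 a=0.4
[1.0,-0.5,6.5,-0.2,0.0,0.3]
```

```bash
python3 -m creep '[1,-0.5,5,0,0,0.3,0,0,3,0,0,0]'; python3 lp.py .1
```

```text
clock: 22.97
tool_pos: [0.5989, 0.3146, 0.1033]
eef_rot: [-0.058, 0.998, -0.001, 0.001]
contact_force: [0.2, -0.7, -3.2]
opening: 0.353
[-0.34  0.95 -0.43  1.49  0.49  0.81  0.74]
t=22.97 n=1 d=3.3 a=0.2
[0.4,0.1,3.3,-0.1,0.1,-0.0]
```

```bash
python3 -m creep '[0.5,0,3,0,0,0,0,0,2,0,0,0]'; python3 lp.py .097
```

```text
clock: 23.13
tool_pos: [0.5992, 0.3154, 0.0984]
eef_rot: [-0.058, 0.998, -0.0, 0.002]
contact_force: [-0.7, 1.0, -2.6]
opening: 0.35
[-0.34  0.95 -0.42  1.49  0.49  0.8   0.74]
t=23.13 n=1 d=1.8 a=0.2
[0.8,-0.7,1.4,-0.0,0.2,-0.0]
```

```bash
python3 -m creep '[0.5,-0.5,2,0,0,0,0,0,2,0,0,0]'; python3 lp.py .094
```

```text
clock: 23.3
tool_pos: [0.599, 0.3156, 0.0943]
eef_rot: [-0.058, 0.998, 0.0, 0.002]
contact_force: [0.5, 0.6, -3.2]
opening: 0.351
[-0.34  0.96 -0.42  1.5   0.49  0.79  0.73]
t=23.30 n=1 d=1.1 a=0.3
[0.6,-0.9,0.2,0.0,0.3,-0.0]
```

```bash
python3 -m creep '[0,-0.3,1,0,0,0,0,0,1,0,0,0]'; python3 lp.py .0925
```

```text
clock: 23.47
tool_pos: [0.599, 0.3155, 0.093]
eef_rot: [-0.058, 0.998, 0.001, 0.002]
contact_force: [-3.6, -3.3, 13.1]
opening: 0.351
[-0.34  0.96 -0.42  1.5   0.49  0.79  0.73]
t=23.47 n=1 d=1.2 a=0.3
[0.6,-0.8,0.5,0.0,0.3,-0.0]
```

```bash
python3 -m creep '[0,0,0,0,0,0,0,0,0,0,0,0,0,0,0,0,0,0,0,0,0,0,0,0,0,0,0,0,0,0]' 60; python3 -m creep '[0,0,-8,0,0,0,0,0,-20,0,0,0,0,0,-30,0,0,0,0,0,-30,0,0,0,0,0,-30,0,0,0]'; python3 -m creep '[10,-30,-20,0,0,0,20,-35,-10,0,0,0,20,-35,0,0,0,0,20,-35,0,0,0,0,20,-35,0,0,0,0]'
python3 - <<'E'
from ov import *
j=(.5991,.3146,.083);C=[(j,.052,(0,0,255)),((j[0],j[1],.075),.052,(0,255,0))]
ov('side','o9.png',(210,90,300,180),8,C);ov('top','o10.png',(150,150,250,250),7,[])
pic('top','t20.png');pic('side','s21.png')
E
```

```text
clock: 23.88
tool_pos: [0.5997, 0.315, 0.0943]
eef_rot: [-0.058, 0.998, 0.0, 0.003]
contact_force: [-0.2, 0.4, 0.3]
opening: 0.674
clock: 24.3
tool_pos: [0.5949, 0.3116, 0.2097]
eef_rot: [-0.059, 0.998, -0.004, -0.004]
contact_force: [0.9, 0.3, -0.3]
opening: 0.682
clock: 24.72
tool_pos: [0.5286, 0.1424, 0.2522]
eef_rot: [-0.065, 0.998, 0.006, 0.006]
contact_force: [0.9, -0.9, 1.0]
opening: 0.68
```

View pics/o9.png

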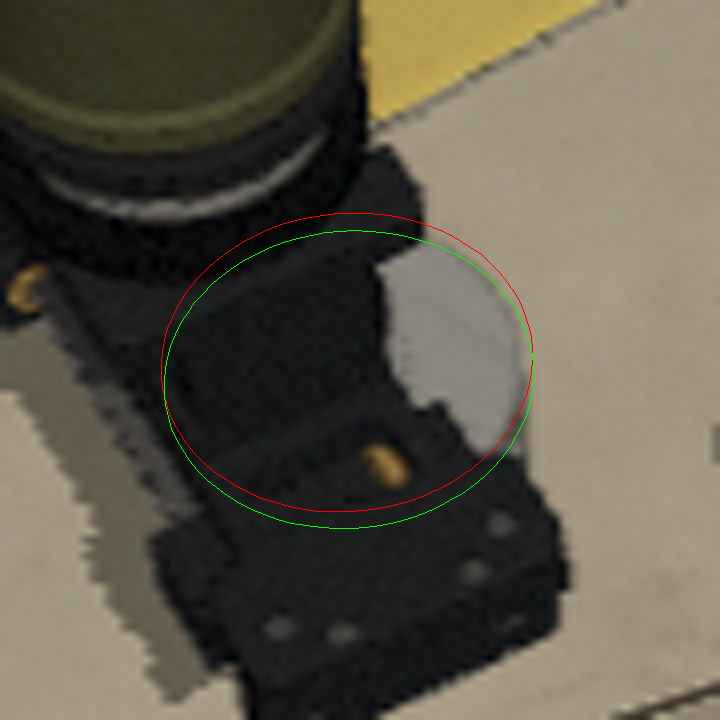

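View pics/o10.png

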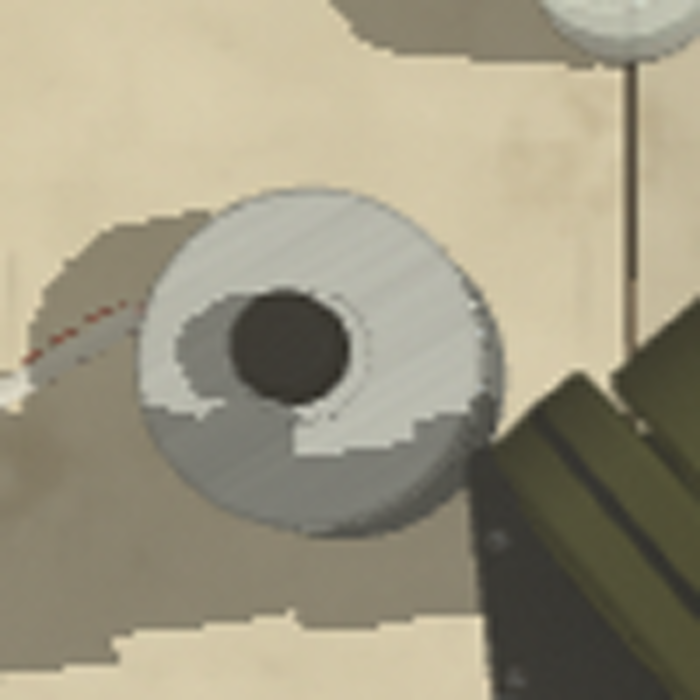

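View pics/s21.png

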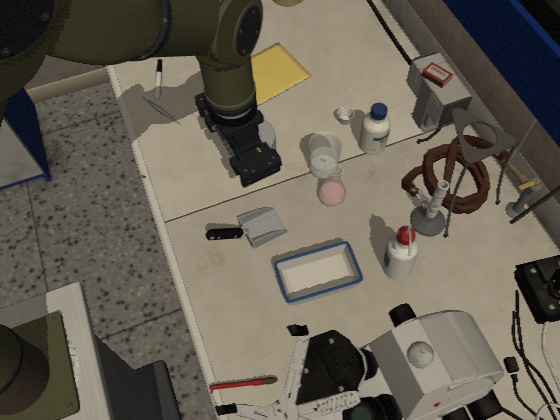

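```bash
python3 -m creep '[20,-30,-5,0,0,0,20,-35,-5,0,0,0,15,-35,-5,0,0,0,10,-35,-5,0,0,0,0,0,0,0,0,0]'
python3 - <<'E'
from ov import *
j=(.5991,.3146,.083);C=[(j,.052,(0,0,255)),((j[0],j[1],.075),.052,(0,255,0))]
ov('side','o11.png',(210,90,300,180),8,C)
print(get_state()['contact_force'],get_state()['qd'].round(3))
E
```

```text
clock: 25.33
tool_pos: [0.4855, 0.0073, 0.2707]
eef_rot: [-0.072, 0.997, 0.011, 0.01]
contact_force: [-0.7, -0.8, -0.2]
opening: 0.677
[-0.16697896  0.76681371  0.10772202] [-0.07   0.013 -0.057 -0.02  -0.017 -0.023 -0.035]
```

View pics/o11.png

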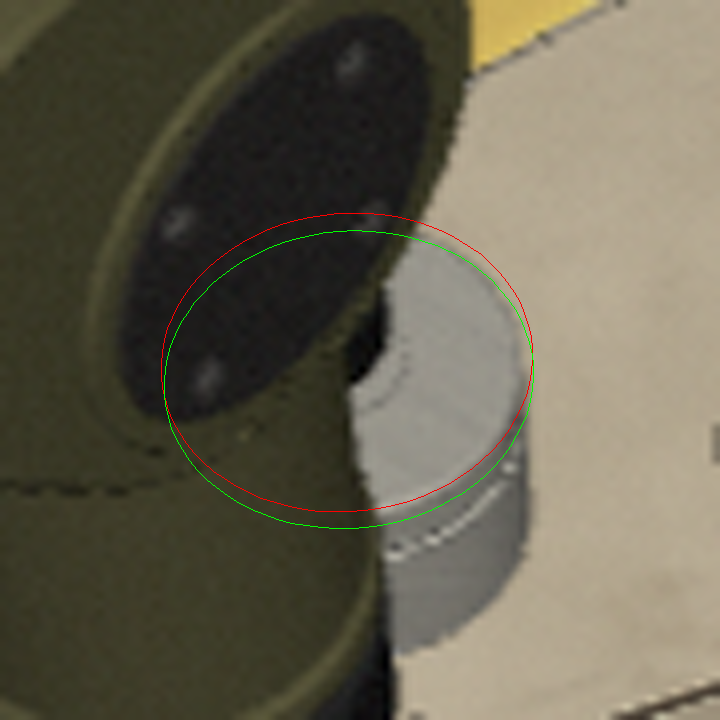

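```bash
python3 -m creep '[0,0,0,0,0,0,0,0,0,0,0,0]'; python3 -c "
from plant import *
print(finish_job())"
```

```text
clock: 25.55
tool_pos: [0.4883, 0.015, 0.2718]
eef_rot: [-0.076, 0.997, 0.014, 0.012]
contact_force: [-1.5, -0.3, 0.4]
opening: 0.687
the job is handed in; nothing more can be done
None
```

I scooped all four chips from the pan in one sweep and tipped them into the jar. I laid the scoop flat on the bench beside the pan, set the lid on the jar, and handed the job in at about 25.6 s.

Last checks:
- **Chips:** after tipping, the pictures showed all four on the jar floor and the pan empty. The fingers stayed on the scoop's handle and came nowhere near the chips.
- **Lid:** the arm met the rim at about 16 N with the tool at 93 mm. That puts the lid 65 mm above the jar's base, which is the closed height. The last side picture shows the flange flush where it can be seen, though the arm hid part of it.
- **Scoop:** it looks flat in the last picture, and I put its centre about 0.18 m from the pan's.
- **Jar, glassware and wash bottle:** the jar is upright, and I saw none of the glassware or the wash bottle out of place.
- **Disagreement:** the side camera put both the jar and the lid 1–2 mm off from the top camera. The offset was the same for both, so I treated it as calibration error.
- **Grasp estimate:** my first estimate of how the scoop sat in the grip was off by about 7 mm. I refitted it from the pictures, and contact with the pan floor confirmed the new one.

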